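Close the adjustable wrench on the locknut and nip it up

ROBOT

A 7-joint arm with a two-finger parallel gripper is mounted at the origin on the work surface. World frame = base frame: x ahead of the robot, y to its left, z up, the work surface at z = 0. Lengths are in m, angles in rad, forces in N, time in s.
With the tool pointing down it reaches from about 0.425 to 0.95 m from the base axis. Payload 16.7 kg.
Tool frame: the origin (TCP) lies midway between the tips of the shut fingers; the grasp point (between the pads) lies 19 mm behind it; x points along the fingers, y is the direction in which the jaws open and shut, and the axes are right-handed (so a half turn about x gives the same grasp; the last joint's range is limited). The gripper opens to 94 mm and grips with 3 to 60 N. Pads are 16 mm wide; open, the fingers measure 119 mm over their backs; the gripper's body (75 mm by 177 mm) begins 78 mm behind the grasp point.
Start: joints at [-1.252, 0.426, 0.074, 1.606, -0.034, 1.111, -0.067], TCP at [0.305, 0.602, 0.205] pointing down, gripper open.
Joint ranges: [-2.85, 2.85], [-0.5, 2.14], [-1.23, 1.37], [0.21, 2.46], [-1.02, 4.16], [0.16, 2.05], [-2.73, 2.73]. Speed limits (rad/s): [1.89, 1.89, 2.39, 2.39, 3.01, 3.01, 3.01].

INTERFACE

Orientations are given as a unit quaternion [x, y, z, w].
In Python, from rig import r gives the robot as it stands. The module is installed in compiled form; this text tells all that it offers.
- The arm moves only by the tool arm_command, never from a script. Its argument "steps" is a list that holds one entry, the list of rows, each a list of 7 numbers: the shift along the tool's x, y, z in cm, then the turn, a rotation vector about the tool's x, y, z in rad, then the finger opening in cm, from 0 to 9.4. In form: [[[tx, ty, tz, ax, ay, az, gripper], ...]]. A call has 1 to 12 rows; each row shifts and turns the commanded pose from where the row before left it, along the tool's axes as they then stand; what a row does not reach is not made up. A row lasts 1/12 s, in which the tool goes at most 41.7 mm and 7.16 degrees, less where a joint would pass 70% of its speed; a pose out of reach is approached as far as the arm can. A call with a gripper value outside its range is refused whole. The fingers move at their own pace and stop on an object; "squeeze" is the grip in N (left out, the last holds). Time passes only in rows, so rows that do not move let the fingers close. It gives the time, the measured TCP pose, the force and the opening at its end, in the units of the state.
- r.state(): the state, without advancing time (a new reading comes with each control period).
- r.camera(name): name is "scene" or "top"; returns a dict with "image" (400x640x3 uint8, blue, green, red), "fov_y" (degrees; the focal length in pixels is half the picture's height over the tangent of half this angle, whatever the lens; pixels are square), "cx", "cy" (the principal point, pixels), "R" (3x3) and "t" (3): a world point X has camera coordinates R X + t. Camera axes: x right, y down, z forward; pixel columns grow to the right and rows downward; lengths in m; the calibration is good to about 2 mm. A picture is of the moment at which its call begins. There is no depth.
- r.sign_off(): hands the job in, once; it reports no verdict.
The state is a dict: "time_s": time; "joint_positions": joint angles; "qd": joint speeds; "joint_efforts": joint torques, N m; "tcp_pos": TCP position; "tool_rot": TCP orientation; "wrist_force": force on the tool from outside, world axes, zero at the start; "ft_torque": the same for the moment, N m; "width": finger opening in m.
Only numpy, scipy, OpenCV 4.12 (cv2) and the standard library are available. Lean on these libraries where they do the work, as an engineer would, in place of code of your own. Each camera call takes 0.05 s, during which the arm holds its last target.

TASK

The wrench lies over the loose brass locknut with its jaw still too wide. Keep the wrench on the nut and roll its knurled worm with light strokes of a fingertip until the jaw is snug on the flats; only then push the handle round clockwise (seen from above) until the nut comes up firm, and stop there, before the wrench skids on its flats. Leave the wrench on the nut and the rest of the bench as it is.

Things in the scene. Friction and masses are not known exactly. Their poses are not given: they have to be found in the camera images.
- nut_center (a point): Loose brass hexagon locknut of an air bulkhead union, 27 mm across flats, 12 mm high, lying on the plate's upper face (40 mm above the bench). Point: on the nut's upright axis, half-way up, 6.5 mm above the plate; y square to a pair of flats, along the jaws' y at the start. Inside it stands a threaded stub, 17 mm in diameter, up to 22 mm above the plate.
- nut (a joint): Angle of the nut on its thread, rad: 0 when firmly seated, near -0.7 at the start; it grows as the nut turns clockwise seen from above and cannot pass 0. Until the seat it takes some 1.5 to 2.5 N at the handle's end; on the seat the force rises, and beyond about 4 N (0.7 N m) the wrench skids round on the nut.
- jaw (a joint): Opening of the wrench's jaw less the 27 mm of the nut, m: 0 when the jaw faces are 27 mm apart, 0.0025 to 0.004 at the start. The worm moves it 0.5 mm per radian; the jaw cannot be pushed along by itself.
- jaw_mid (a point): Adjustable wrench lying flat on the plate, 250 mm long, 0.46 kg, jaws 14 mm thick. Point: 13.5 mm from the fixed jaw's face, half-way up, where the nut's centre lies when home in the jaws. Axes (also of the wrench's other points): x out of the mouth, y from the fixed to the sliding jaw, z up.
- worm_top (a point): Top of the wrench's worm, a knurled steel roller 15 mm thick, 20 mm long, axis along the wrench's y, 36.5 mm behind the jaws' middle. This point is 15.8 mm above the plate, 3.3 mm above the head round it, 1.8 mm above the jaws. Rubbing it towards the jaws (+x) closes the jaw.
- worm: The worm itself; origin mid-axis, 8.3 mm above the plate; x and z turn with it. An 18 mm stroke of a flat fingertip pressed on its top with about 6 N closes the jaw about 1 mm, so it takes several strokes. It turns easily (1 N at its rim) until the jaw is snug; then it stops and the finger slides on it with more drag. Pressing it with over 30 N is too hard.
- handle_end (a point): Middle of the handle near its free end, half-way up, 7 mm above the plate, 170 mm from the jaws' middle. The handle is here a flat bar 24 mm wide and 11 mm thick with its underside 1.5 mm above the plate; it runs from the head at 157.5 degrees from the wrench's x towards its y, and ends 46 mm beyond this point in a 27 mm wide eye.
- panel: Bystander and base: aluminium plate 370 x 440 x 8 mm on four stand-offs, upper face 40 mm above the bench, fixed to the bench; origin on the bench under its centre. Along its -y edge a regulator, a gauge and a row of valves up to 70 mm above the plate; either side of the nut, 110 to 150 mm off, a finished union.
- circuit_board: Bystander: green circuit board 170 x 110 x 4 mm, lying on the bench; origin under its centre.
- pen: Bystander: black pen 125 mm long, 10 mm thick; origin under its middle.
- water_bottle: Bystander: glass bottle with a green cap, 72 mm wide, 240 mm high; origin under its centre.
- mouse: Bystander: black computer mouse 108 x 64 x 32 mm; origin under its centre.
- probe_plug: Bystander: small yellow plug 22 x 16 x 11 mm; origin under its centre.
- screwdriver: Bystander: screwdriver with an orange handle, lying; origin under its middle.
- parts_tray: Bystander: grey open tray 110 x 150 x 25 mm with a spare nut in it; origin under its centre.
- spare_nut: Bystander: spare brass nut, 27 mm across flats, 12 mm high, lying in the tray; origin under its centre.
Mind the look-alikes: they are no part of the job. Of the things that look like the part that bears jaw, the larger one is meant.

How it is judged:
By the outcome, as a careful person would: the job done as asked, in the order asked, and still so for the second after the job is handed in, with the robot touching nothing.
It also fails if it takes over 70 s, if anything falls off the work surface, if the arm or the gripper's body presses on something with over 40 N, if the wrist force passes 120 N, or if a joint passes its speed limit or range.

## Working session

There is one attempt and no reset: what is moved stays moved. The work goes in short steps, Python scripts to look and compute and a tool call to move; the robot and the scene stay as the last step left them, time stands still between calls to the robot, and variables do not carry over. Pictures are saved under pics/ and viewed, and the job is handed in when it is done.

Besides the shell and the picture viewer there is one more tool, called after "Request:" by a JSON object that holds its "name" and its "arguments", one argument or row to a line. arm_command: Moves the arm, as the interface text tells. Its arguments: {"type":"object","properties":{"steps":{"type":"array"},"squeeze":{"type":"number"}},"required":["steps"]}

```bash
mkdir -p pics; cat > h.py <<'E'
import numpy as np, cv2
from rig import r
def snap(n,tag):
    c=r.camera(n); cv2.imwrite(f'pics/{tag}.png',c['image']); return c
def f(c): return 200/np.tan(np.radians(c['fov_y'])/2)
def proj(c,X):
    X=np.asarray(X,float); p=np.array(c['R'])@X+np.array(c['t']); return f(c)*p[0]/p[2]+c['cx'],f(c)*p[1]/p[2]+c['cy']
def ray(c,u,v):
    R=np.array(c['R']);t=np.array(c['t']); d=R.T@np.array([(u-c['cx'])/f(c),(v-c['cy'])/f(c),1]); return -R.T@t,d/np.linalg.norm(d)
def plane(c,u,v,z):
    o,d=ray(c,u,v); return o+d*(z-o[2])/d[2]
def tri(c1,p1,c2,p2):
    o1,d1=ray(c1,*p1);o2,d2=ray(c2,*p2)
    A=np.stack([d1,-d2],1);s=np.linalg.lstsq(A,o2-o1,rcond=None)[0]
    a=o1+s[0]*d1;b=o2+s[1]*d2; return (a+b)/2,np.linalg.norm(a-b)
def crop(c,u,v,w,h,k,tag):
    u,v=int(u),int(v); im=c['image'][max(0,v-h):v+h,max(0,u-w):u+w]; cv2.imwrite(f'pics/{tag}.png',cv2.resize(im,None,fx=k,fy=k,interpolation=cv2.INTER_CUBIC)); print('crop origin',max(0,u-w),max(0,v-h))
E
python3 - <<'E'
from h import *
for n in('scene','top'):
    c=snap(n,n+'0'); print(n,c['fov_y'],c['cx'],c['cy'],np.round(c['R'],3).tolist(),np.round(c['t'],3))
s=r.state(); print({k:np.round(v,4).tolist() for k,v in s.items()})
E
```

```text
scene 52.618737509018096 323.05870873225155 201.09855423885662 [[-0.743, 0.669, 0.002], [0.524, 0.585, -0.619], [-0.416, -0.459, -0.785]] [ 0.323 -0.171  1.363]
top 54.75203110116793 317.5375677982597 203.19889081898557 [[-0.02, -1.0, -0.007], [-0.994, 0.02, -0.11], [0.11, 0.004, -0.994]] [-0.013  0.41   1.346]
{'time_s': 0.1, 'joint_positions': [-1.2515, 0.4267, 0.0739, 1.6065, -0.0341, 1.1108, -0.0671], 'qd': [0.0001, -0.0011, 0.0001, -0.0017, -0.0003, -0.0015, -0.0005], 'joint_efforts': [0.0076, -93.7467, 3.6767, -45.5037, -0.0487, 0.0168, 0.0002], 'tcp_pos': [0.3048, 0.6018, 0.2048], 'tool_rot': [0.1639, 0.6878, -0.1647, 0.6877], 'wrist_force': [-0.0513, 1.1983, 0.4084], 'ft_torque': [-0.0354, 0.0374, 0.026], 'width': 0.094}
```

View pics/scene0.png

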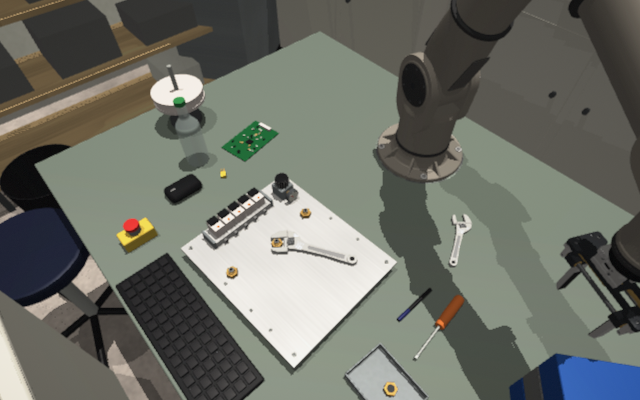

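View pics/top0.png

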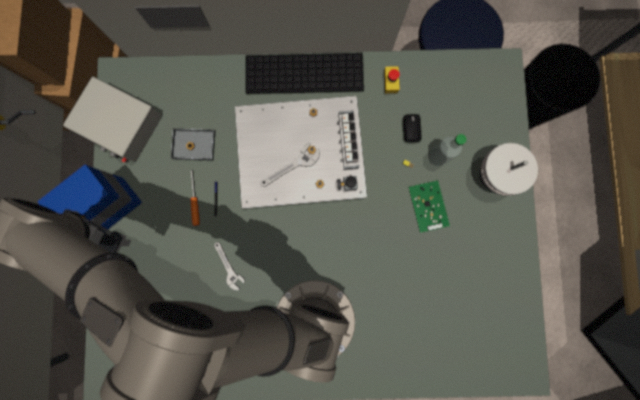

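Two wrenches are visible. One is on the plate over the nut (scene 280,243 / top 308,153), the other is a smaller one on the bench (scene 460,238 / top 229,265). The larger one, over the brass nut, is the one meant. The loose nut is the one in its jaw, and the others belong to finished unions or sit in the tray. I'll enlarge to confirm.

```bash
python3 - <<'E'
from h import *
c=r.camera('scene'); crop(c,312,245,60,38,6,'s1')
c=r.camera('top'); crop(c,295,165,50,37,8,'t1')
E
```

```text
crop origin 252 207
crop origin 245 128
```

View pics/s1.png

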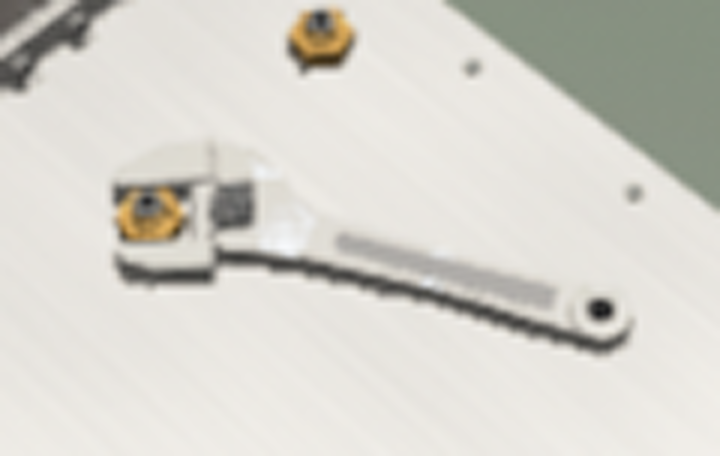

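View pics/t1.png

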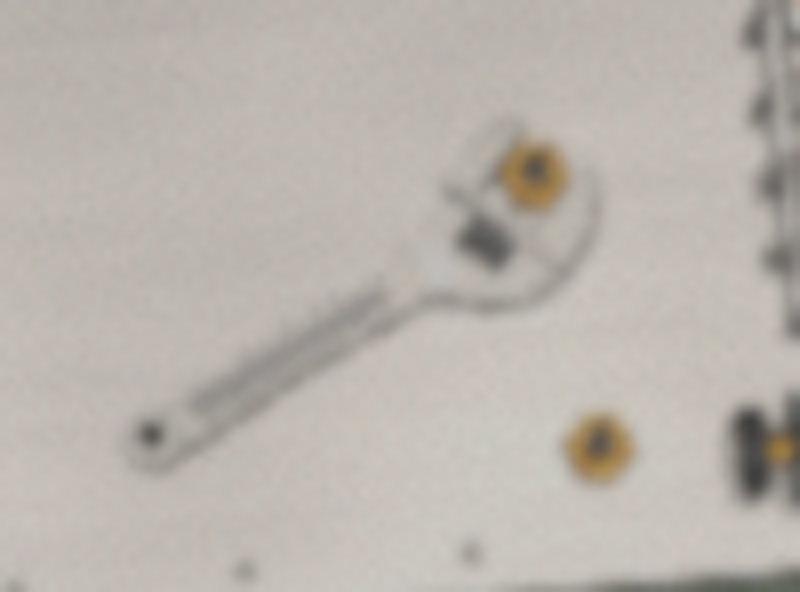

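```bash
python3 - <<'E'
from h import *
a=r.camera('scene');b=r.camera('top')
S={'worm':((290.7,241.0),(305.6,158)),'stub':((276.8,240.6),(312,149)),'eye':((352,258.7),(263.75,182.2))}
for k,(p,q) in S.items():
    X,e=tri(a,p,b,q); print(k,np.round(X,4),round(e,4))
for k,z in(('worm',.054),('stub',.06),('eye',.05)):
    print(k,plane(a,*S[k][0],z).round(4),plane(b,*S[k][1],z).round(4))
# hex segmentation
for c,roi in((a,(262,225,296,260)),(b,(302,138,322,162))):
    im=c['image'];hsv=cv2.cvtColor(im,cv2.COLOR_BGR2HSV);m=cv2.inRange(hsv,(10,90,60),(35,255,255))
    mm=np.zeros_like(m);x0,y0,x1,y1=roi;mm[y0:y1,x0:x1]=m[y0:y1,x0:x1]
    ct=max(cv2.findContours(mm,0,2)[0],key=cv2.contourArea);x,y,w,h=cv2.boundingRect(ct)
    M=((2*x+w-1)/2,(2*y+h-1)/2);print('nut',M,(x,y,w,h),plane(c,*M,.05).round(4))
# worm dark
    roi=(284,234,296,247) if c is a else (299,150,311,165)
    x0,y0,x1,y1=roi;g=cv2.cvtColor(im,cv2.COLOR_BGR2GRAY)[y0:y1,x0:x1];yy,xx=np.nonzero(g<110)
    print('worm',xx.mean()+x0,yy.mean()+y0,len(xx),plane(c,xx.mean()+x0,yy.mean()+y0,.0545).round(4)); print(g)
E
```

```text
worm [0.5672 0.0182 0.0491] 0.0008
stub [ 0.5968 -0.0045  0.0558] 0.0025
eye [0.4838 0.1662 0.0497] 0.0013
worm [0.5687 0.0211 0.054 ] [0.5664 0.0177 0.054 ]
stub [ 0.5974 -0.0012  0.06  ] [ 0.5966 -0.0054  0.06  ]
eye [0.4835 0.1668 0.05  ] [0.4841 0.1656 0.05  ]
nut (276.5, 242.0) (272, 238, 10, 9) [ 0.5974 -0.0039  0.05  ]
worm 290.3703703703704 241.66666666666666 27 [0.5708 0.0224 0.0545]
[[219 219 210 201 211 219 219 219 219 221 228 229]
 [218 219 209 199 211 219 219 219 219 219 232 242]
 [188 186 184 183 199 217 212 209 204 203 223 236]
 [151 168 179 180 168 178 173 164 153 150 191 219]
 [184 219 218 189 132 108 109 111 107 116 176 219]
 [189 219 209 168 130 117 107 115 112 125 178 219]
 [189 219 199 146 112 105 103 112 115 110 169 219]
 [180 219 193 133 109 107 104  98 104  92 161 220]
 [184 219 184 113 106 111 117 103  98  97 166 220]
 [184 219 190 128 103  95  99  84  78  94 170 220]
 [184 219 206 158  99  84  99 101 106 136 192 224]
 [184 219 203 164 151 166 179 183 186 203 220 227]
 [194 219 195 173 206 220 220 220 220 220 220 228]]
nut (311.0, 150.0) (308, 147, 7, 7) [ 0.5957 -0.0017  0.05  ]
worm 305.06666666666666 157.8 15 [0.567  0.0195 0.0545]
[[183 173 172 174 176 170 157 140 130 128 129 113]
 [179 165 158 162 167 164 153 153 147 136 132 124]
 [180 164 153 151 157 161 164 171 163 144 129 125]
 [182 173 162 156 153 154 163 173 173 155 136 130]
 [182 181 175 168 154 139 148 161 170 162 152 148]
 [182 181 178 168 144 121 123 139 151 159 163 168]
 [179 181 174 154 128 103 103 113 131 147 163 170]
 [183 178 166 134 103  93  91  97 111 134 153 166]
 [184 178 163 132 106  92  89  90  99 116 144 162]
 [186 183 171 148 128 113 100  91  95 116 148 168]
 [187 186 182 171 156 142 124 108 111 138 165 177]
 [187 187 187 183 177 166 153 134 139 163 178 181]
 [189 189 186 186 183 178 175 166 168 178 181 182]
 [182 182 180 182 181 182 181 179 182 182 185 183]
 [168 164 167 173 174 175 178 176 178 177 178 175]]
```

```bash
cat >> h.py <<'E'
from scipy.spatial.transform import Rotation as Ro
def delta(target,yaw=None,n=True):
    s=r.state();R=Ro.from_quat(s['tool_rot']);p=np.array(s['tcp_pos'])
    d=R.inv().apply(np.array(target)-p)*100
    out=[d.round(3)]
    if yaw is not None:
        y=np.array([np.cos(yaw),np.sin(yaw),0]);x=np.array([0,0,-1.]);z=np.cross(x,y)
        T=Ro.from_matrix(np.stack([x,y,z],1)); rv=(R.inv()*T).as_rotvec(); out.append(rv.round(4))
    return out
def st():
    s=r.state();R=Ro.from_quat(s['tool_rot']).as_matrix()
    print('t',round(s['time_s'],2),'p',np.round(s['tcp_pos'],4),'yaw_y',np.degrees(np.arctan2(R[1,1],R[0,1])).round(2),'xax',R[:,0].round(4),'F',np.round(s['wrist_force'],2),'w',round(s['width'],4))
E
python3 - <<'E'
from h import *
st()
for y in(-36,144):
    print(y,delta((.56,.026,.09),np.radians(y)))
print(Ro.from_quat(r.state()['tool_rot']).as_matrix().round(3), r.state()['joint_positions'])
F=[]
for i in range(8): r.camera('top'); F.append(r.state()['wrist_force'])
print(np.round(F,2))
E
```

```text
t 0.3 p [0.3049 0.602  0.2052] yaw_y 63.14 xax [-2.e-04 -4.e-04 -1.e+00] F [ 0.64 -0.03  0.35] w 0.0937
-36 [array([ 11.542, -39.856,  48.784]), array([1.7303e+00, 4.0000e-04, 3.0000e-04])]
144 [array([ 11.542, -39.856,  48.784]), array([-1.4113e+00, -3.0000e-04,  4.0000e-04])]
[[-0.     0.452  0.892]
 [-0.     0.892 -0.452]
 [-1.    -0.    -0.   ]] [-1.25150558  0.42631952  0.07388147  1.60616992 -0.03411403  1.11080552
 -0.06709   ]
[[ 0.39  0.32 -0.41]
 [-0.13  1.03  0.26]
 [ 0.15  0.02 -0.13]
 [-0.95  0.17 -0.24]
 [ 0.01  0.8  -0.12]
 [ 0.85 -0.44 -0.39]
 [-0.11  0.22 -0.28]
 [-0.03  0.08  0.13]]
```

Request:
{"name": "arm_command", "arguments": {
  "steps": [
    [[0,-2.4,2.9,0.1,0,0,0],[0,-2.7,2.6,0.1,0,0,0],[0,-2.9,2.3,0.1,0,0,0],[0,-3.1,2.0,0.1,0,0,0],[0,-3.3,1.7,0.1,0,0,0],[0,-3.4,1.4,0.1,0,0,0],[0,-3.5,1.1,0.1,0,0,0],[0,-3.6,0.8,0.1,0,0,0],[0,-3.7,0.5,0.1,0,0,0],[0,-3.7,0.2,0.1,0,0,0],[0,-3.7,-0.1,0.1,0,0,0],[0,-3.7,-0.4,0.1,0,0,0]]
  ],
  "squeeze": 20
}}

```text
time_s: 1.7
tcp_pos: [0.0937, 0.3194, 0.2059]
tool_rot: [0.52, 0.48, -0.52, 0.479]
wrist_force: [0.9, 2.2, -0.0]
width: 0.0178
```

```bash
python3 - <<'E'
from h import *
st(); print(delta((.556,.029,.10),np.radians(-36)))
E
```

```text
t 1.7 p [0.0937 0.3194 0.2059] yaw_y -4.66 xax [ 2.0e-04  1.3e-03 -1.0e+00] F [ 0.88  2.24 -0.02] w 0.0178
[array([10.559, 48.44 , 25.209]), array([ 5.47e-01, -1.30e-03,  3.00e-04])]
```

Request:
{"name": "arm_command", "arguments": {
  "steps": [
    [[0,3.4,1.8,0,0,0,0],[0,3.4,1.8,0,0,0,0],[0,3.4,1.8,0,0,0,0],[0,3.4,1.8,0,0,0,0],[0,3.4,1.8,0,0,0,0],[0,3.4,1.8,0,0,0,0],[0,3.4,1.8,0,0,0,0],[0,3.4,1.8,0,0,0,0],[0,3.4,1.8,0,0,0,0],[0,3.4,1.8,0,0,0,0],[0,3.4,1.8,0,0,0,0],[0,3.4,1.8,0,0,0,0]]
  ]
}}

```text
time_s: 2.7
tcp_pos: [0.487, 0.0732, 0.2058]
tool_rot: [0.519, 0.481, -0.518, 0.481]
wrist_force: [-0.9, 1.6, -1.0]
width: 0.0002
```

```bash
python3 - <<'E'
from h import *
st(); print(delta((.556,.029,.10),np.radians(-36)),np.round(r.state()['joint_positions'],2))
E
```

```text
t 2.7 p [0.487  0.0732 0.2058] yaw_y -4.31 xax [ 9.e-04  7.e-04 -1.e+00] F [-0.9   1.56 -1.04] w 0.0002
[array([10.583,  7.207,  3.901]), array([ 0.5532, -0.001 , -0.0006])] [-0.94  0.14  0.73  2.04 -0.11  1.   -0.23]
```

Request:
{"name": "arm_command", "arguments": {
  "steps": [
    [[0,2.4,1.3,0,0,0,0],[0,2.4,1.3,0,0,0,0],[0,2.4,1.3,0,0,0,0],[0,0,0,0.11,0,0,0],[2,0,0,0.11,0,0,0],[2,0,0,0.11,0,0,0],[2,0,0,0.11,0,0,0],[2,0,0,0.113,0,0,0],[2,0,0,0,0,0,0],[0.5,0,0,0,0,0,0],[0,0,0,0,0,0,0]]
  ]
}}

```text
time_s: 3.62
tcp_pos: [0.5534, 0.03, 0.0994]
tool_rot: [-0.629, -0.321, 0.631, -0.321]
wrist_force: [0.4, 0.4, 0.7]
width: 0.0004
```

```bash
python3 - <<'E'
from h import *
st(); print(delta((.556,.029,.062),np.radians(-36)),np.round(r.state()['joint_positions'],2))
c=snap('scene','s2');crop(c,300,225,66,50,6,'s2c')
c=snap('top','t2');crop(c,300,160,50,37,8,'t2c')
F=[]
for i in range(8): r.camera('top'); F.append(r.state()['wrist_force'])
print(np.mean(F,0).round(2))
E
```

```text
t 3.62 p [0.5534 0.03   0.0994] yaw_y -35.97 xax [-2.4e-03 -8.0e-04 -1.0e+00] F [0.43 0.44 0.75] w 0.0004
[array([ 3.744,  0.276, -0.074]), array([0.0005, 0.0021, 0.0015])] [-0.78  0.46  0.78  2.01 -0.43  0.85 -0.39]
crop origin 234 175
crop origin 250 123
[-0.1  -0.16  0.13]
```

View pics/s2c.png

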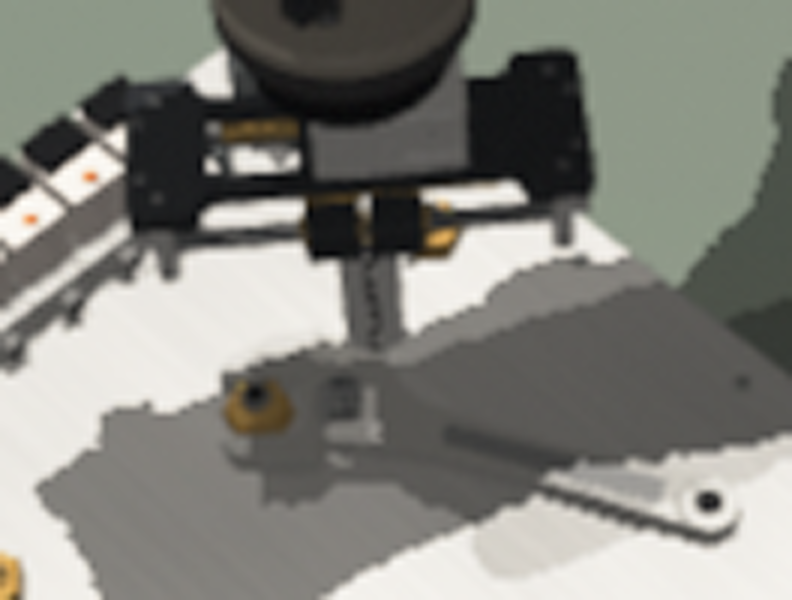

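View pics/t2c.png

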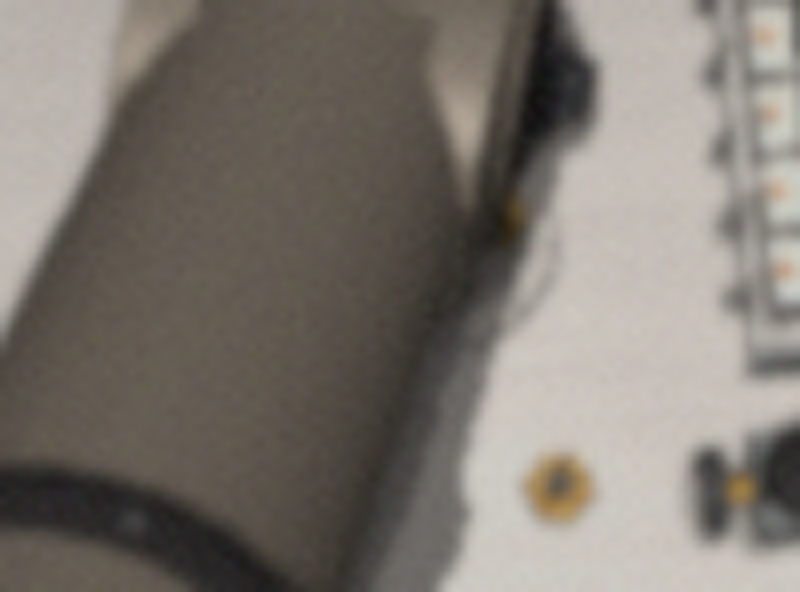

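```bash
python3 - <<'E'
from h import *
c=r.camera('scene'); print(proj(c,r.state()['tcp_pos']))
print(delta((.561,.0253,.058),np.radians(-36)))
E
```

```text
(np.float64(296.21941384749215), np.float64(230.24958526909103))
[array([4.261, 0.838, 0.006]), array([-0.0003, -0.0003,  0.0002])]
```

Request:
{"name": "arm_command", "arguments": {
  "steps": [
    [[1.2,0.42,0,0,0,0,0],[1.2,0.42,0,0,0,0,0],[1.0,0,0,0,0,0,0],[0.7,0,0,0,0,0,0],[0,0,0,0,0,0,0],[0,0,0,0,0,0,0]]
  ]
}}

```text
time_s: 4.67
tcp_pos: [0.5605, 0.0249, 0.0587]
tool_rot: [-0.63, -0.321, 0.631, -0.321]
wrist_force: [-0.7, 0.8, 0.0]
width: 0.0005
```

```bash
cat >> h.py <<'E'
def Fm(n=6):
    F=[]
    for i in range(n): r.camera('top'); F.append(r.state()['wrist_force'])
    return np.mean(F,0).round(2)
E
python3 - <<'E'
from h import *
st();print(Fm(4)); c=snap('scene','s3');crop(c,300,235,50,37,8,'s3c')
E
```

```text
t 4.67 p [0.5605 0.0249 0.0587] yaw_y -36.06 xax [-1.6e-03 -5.0e-04 -1.0e+00] F [-0.67  0.83  0.03] w 0.0005
[-0.36 -0.01 -0.38]
crop origin 250 198
```

View pics/s3c.png

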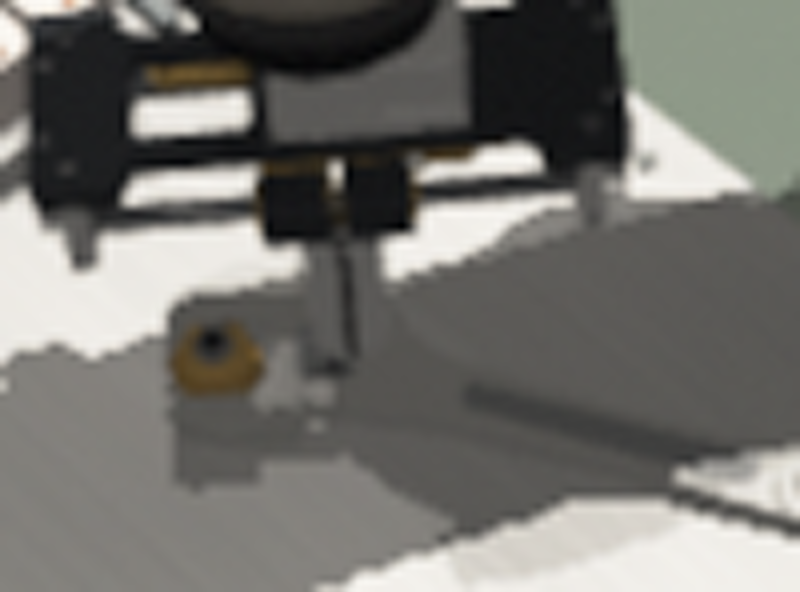

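Request:
{"name": "arm_command", "arguments": {
  "steps": [
    [[0.1,0,0,0,0,0,0],[0.1,0,0,0,0,0,0],[0.1,0,0,0,0,0,0],[0,0,0,0,0,0,0],[0,0,0,0,0,0,0]]
  ]
}}

```text
time_s: 5.33
tcp_pos: [0.5609, 0.0253, 0.0563]
tool_rot: [-0.63, -0.321, 0.63, -0.321]
wrist_force: [-0.4, 0.0, -0.3]
width: 0.0002
```

```bash
python3 - <<'E'
from h import *
st();print(Fm(4))
E
```

```text
t 5.33 p [0.5609 0.0253 0.0563] yaw_y -36.03 xax [-4.e-04  1.e-04 -1.e+00] F [-0.38  0.01 -0.27] w 0.0002
[-0.02 -0.46 -0.61]
```

Request:
{"name": "arm_command", "arguments": {
  "steps": [
    [[0.05,0,0,0,0,0,0],[0.05,0,0,0,0,0,0],[0,0,0,0,0,0,0],[0,0,0,0,0,0,0]]
  ]
}}

```text
time_s: 5.87
tcp_pos: [0.5609, 0.0252, 0.0553]
tool_rot: [-0.63, -0.321, 0.63, -0.321]
wrist_force: [-0.1, 0.1, 0.3]
width: 0.0008
```

```bash
python3 - <<'E'
from h import *
st();print(Fm(4))
E
```

```text
t 5.87 p [0.5609 0.0252 0.0553] yaw_y -36.03 xax [-5.e-04  0.e+00 -1.e+00] F [-0.1   0.12  0.34] w 0.0008
[-0.2  -0.35 -0.16]
```

Request:
{"name": "arm_command", "arguments": {
  "steps": [
    [[0.05,0,0,0,0,0,0],[0,0,0,0,0,0,0],[0,0,0,0,0,0,0]]
  ]
}}

```text
time_s: 6.32
tcp_pos: [0.5609, 0.0253, 0.0548]
tool_rot: [-0.63, -0.321, 0.63, -0.321]
wrist_force: [-0.4, 0.8, -0.4]
width: 0.0007
```

```bash
python3 - <<'E'
from h import *
st();print(Fm(4)); st()
E
```

```text
t 6.32 p [0.5609 0.0253 0.0548] yaw_y -36.02 xax [-4.e-04  1.e-04 -1.e+00] F [-0.41  0.78 -0.41] w 0.0007
[ 0.05  0.2  -0.16]
t 6.52 p [0.561  0.0252 0.0549] yaw_y -36.03 xax [-4.e-04  1.e-04 -1.e+00] F [ 0.44  0.44 -0.67] w 0.0004
```

Request:
{"name": "arm_command", "arguments": {
  "steps": [
    [[-0.15,0,0,0,0,0,0],[0,0.4,0,0,0,0,0],[0.05,0,0,0,0,0,0],[0.05,0,0,0,0,0,0],[0,0,0,0,0,0,0]]
  ]
}}

```text
time_s: 6.93
tcp_pos: [0.5649, 0.0226, 0.0558]
tool_rot: [0.63, 0.321, -0.63, 0.321]
wrist_force: [-0.6, -1.6, 8.2]
width: 0.0003
```

```bash
python3 - <<'E'
from h import *
st();print(Fm(4)); st();c=snap('scene','s4');crop(c,300,235,50,37,8,'s4c')
E
```

```text
t 6.93 p [0.5649 0.0226 0.0558] yaw_y -36.05 xax [ 8.e-04  1.e-04 -1.e+00] F [-0.56 -1.55  8.23] w 0.0003
[-0.38 -0.56  7.28]
t 7.13 p [0.5648 0.0226 0.0558] yaw_y -36.04 xax [ 8.e-04  1.e-04 -1.e+00] F [-0.42 -0.66  7.49] w 0.0
crop origin 250 198
```

View pics/s4c.png

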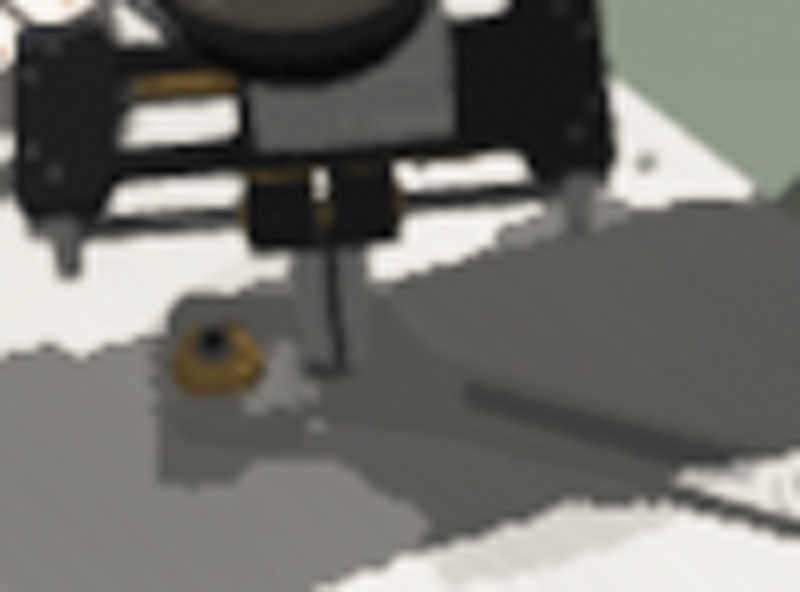

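Request:
{"name": "arm_command", "arguments": {
  "steps": [
    [[0,0.2,0,0,0,0,0],[0,0.2,0,0,0,0,0],[0,0.2,0,0,0,0,0],[0,0.2,0,0,0,0,0]]
  ]
}}

```text
time_s: 7.52
tcp_pos: [0.571, 0.018, 0.0557]
tool_rot: [0.63, 0.321, -0.63, 0.321]
wrist_force: [-1.8, 0.4, 4.4]
width: 0.0003
```

```bash
python3 - <<'E'
from h import *
st();print(Fm(3)); st()
E
```

```text
t 7.52 p [0.571  0.018  0.0557] yaw_y -36.03 xax [ 1.e-04  4.e-04 -1.e+00] F [-1.85  0.42  4.35] w 0.0003
[ 1.01 -0.66  5.25]
t 7.67 p [0.5711 0.0179 0.0556] yaw_y -36.04 xax [ 5.e-04 -0.e+00 -1.e+00] F [ 1.08 -1.36  6.13] w 0.0006
```

Request:
{"name": "arm_command", "arguments": {
  "steps": [
    [[0.005,0.2,0,0,0,0,0],[0,0.2,0,0,0,0,0],[0,0.2,0,0,0,0,0]]
  ]
}}

```text
time_s: 7.92
tcp_pos: [0.5754, 0.0146, 0.0551]
tool_rot: [-0.63, -0.321, 0.63, -0.321]
wrist_force: [0.3, 0.2, -0.3]
width: 0.0005
```

```bash
python3 - <<'E'
from h import *
st();print(Fm(2)); st()
E
```

```text
t 7.92 p [0.5754 0.0146 0.0551] yaw_y -36.02 xax [-7.e-04  1.e-04 -1.e+00] F [ 0.29  0.21 -0.26] w 0.0005
[-0.03 -0.07 -0.4 ]
t 8.02 p [0.5756 0.0144 0.0552] yaw_y -36.04 xax [-4.e-04 -1.e-04 -1.e+00] F [ 0.26 -0.11 -0.33] w 0.0003
```

Request:
{"name": "arm_command", "arguments": {
  "steps": [
    [[-0.2,0,0,0,0,0,0],[0,-0.8,0,0,0,0,0],[0,-0.7,0,0,0,0,0],[0.1,0,0,0,0,0,0],[0.1,0,0,0,0,0,0],[0,0.1,0,0,0,0,0],[0,0.2,0,0,0,0,0],[0,0.2,0,0,0,0,0],[0,0.2,0,0,0,0,0]]
  ]
}}

```text
time_s: 8.77
tcp_pos: [0.5697, 0.0193, 0.0559]
tool_rot: [0.63, 0.321, -0.63, 0.321]
wrist_force: [-2.2, 0.1, 10.0]
width: 0.0005
```

```bash
python3 - <<'E'
from h import *
st();print(Fm(2)); st()
E
```

```text
t 8.77 p [0.5697 0.0193 0.0559] yaw_y -36.03 xax [ 5.e-04  5.e-04 -1.e+00] F [-2.22  0.08 10.03] w 0.0005
[-0.71  0.91  8.24]
t 8.87 p [0.57   0.019  0.0559] yaw_y -36.05 xax [ 1.e-03  2.e-04 -1.e+00] F [0.16 0.66 8.94] w 0.0006
```

Request:
{"name": "arm_command", "arguments": {
  "steps": [
    [[0,0.15,0,0,0,0,0],[0,0.1,0,0,0,0,0],[-0.2,0,0,0,0,0,0],[0,-0.6,0,0,0,0,0],[0,-0.5,0,0,0,0,0],[0.1,0,0,0,0,0,0],[0.08,0,0,0,0,0,0],[0.01,0.1,0,0,0,0,0],[0,0.2,0,0,0,0,0],[0,0.2,0,0,0,0,0],[0,0.2,0,0,0,0,0],[0,0.2,0,0,0,0,0]]
  ]
}}

```text
time_s: 9.87
tcp_pos: [0.57, 0.0188, 0.0559]
tool_rot: [0.63, 0.321, -0.63, 0.321]
wrist_force: [-1.6, 1.1, 8.1]
width: 0.0007
```

```bash
python3 - <<'E'
from h import *
st();print(Fm(2)); st()
c=snap('scene','s5');crop(c,285,240,33,25,12,'s5c')
E
```

```text
t 9.87 p [0.57   0.0188 0.0559] yaw_y -36.04 xax [ 1.e-04  4.e-04 -1.e+00] F [-1.58  1.09  8.15] w 0.0007
[-0.88 -0.29  6.28]
t 9.97 p [0.5702 0.0186 0.0558] yaw_y -36.05 xax [ 6.e-04  1.e-04 -1.e+00] F [-0.67 -0.7   6.87] w 0.0005
crop origin 252 215
```

View pics/s5c.png

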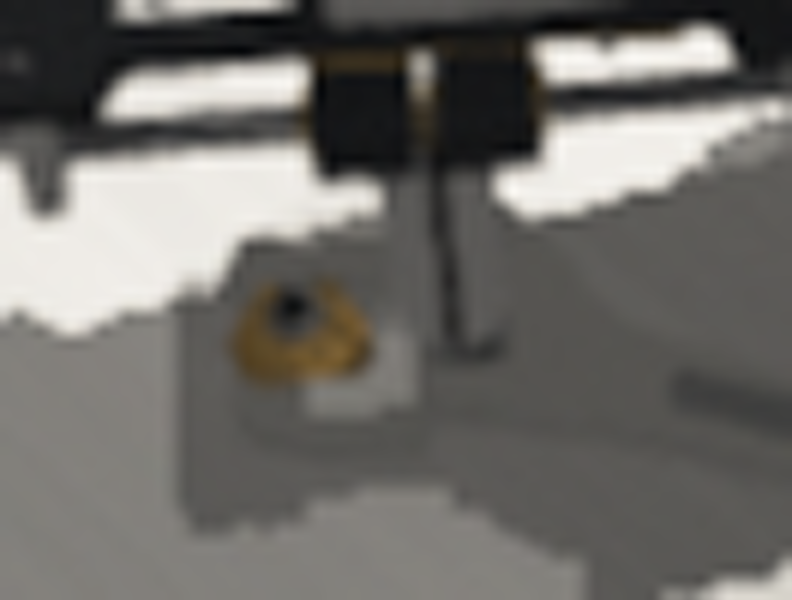

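Request:
{"name": "arm_command", "arguments": {
  "steps": [
    [[0,0.15,0,0,0,0,0],[0,0.1,0,0,0,0,0],[-0.2,0,0,0,0,0,0],[0,-0.65,0,0,0,0,0],[0,-0.5,0,0,0,0,0],[0.1,0,0,0,0,0,0],[0.09,0,0,0,0,0,0],[0.01,0.1,0,0,0,0,0],[0,0.2,0,0,0,0,0],[0,0.2,0,0,0,0,0],[0,0.2,0,0,0,0,0],[0,0.2,0,0,0,0,0]]
  ]
}}

```text
time_s: 11.02
tcp_pos: [0.57, 0.019, 0.0559]
tool_rot: [0.63, 0.321, -0.63, 0.321]
wrist_force: [-1.1, 1.5, 7.6]
width: 0.0007
```

```bash
python3 - <<'E'
from h import *
st();print(Fm(2)); st()
E
```

```text
t 11.02 p [0.57   0.019  0.0559] yaw_y -36.04 xax [ 3.e-04  5.e-04 -1.e+00] F [-1.13  1.53  7.59] w 0.0007
[-0.39  1.06  6.72]
t 11.12 p [0.5703 0.0188 0.0559] yaw_y -36.05 xax [ 8.e-04  3.e-04 -1.e+00] F [0.28 0.62 7.88] w 0.0003
```

Request:
{"name": "arm_command", "arguments": {
  "steps": [
    [[0,0.15,0,0,0,0,0],[0,0.1,0,0,0,0,0],[-0.2,0,0,0,0,0,0],[0,-0.65,0,0,0,0,0],[0,-0.5,0,0,0,0,0],[0.1,0,0,0,0,0,0],[0.09,0,0,0,0,0,0],[0.01,0.1,0,0,0,0,0],[0,0.2,0,0,0,0,0],[0,0.2,0,0,0,0,0],[0,0.2,0,0,0,0,0],[0,0.2,0,0,0,0,0]]
  ]
}}

```text
time_s: 12.12
tcp_pos: [0.57, 0.019, 0.0559]
tool_rot: [0.63, 0.321, -0.63, 0.321]
wrist_force: [-2.5, 1.9, 8.2]
width: 0.0005
```

```bash
python3 - <<'E'
from h import *
st();print(Fm(2)); st()
E
```

```text
t 12.12 p [0.57   0.019  0.0559] yaw_y -36.04 xax [ 1.e-04  6.e-04 -1.e+00] F [-2.54  1.9   8.18] w 0.0005
[-0.67 -0.05  7.39]
t 12.22 p [0.5702 0.0187 0.0558] yaw_y -36.04 xax [ 6.e-04  2.e-04 -1.e+00] F [-0.51 -0.55  7.79] w 0.0008
```

Request:
{"name": "arm_command", "arguments": {
  "steps": [
    [[0,0.15,0,0,0,0,0],[0,0.1,0,0,0,0,0],[-0.2,0,0,0,0,0,0],[0,-0.65,0,0,0,0,0],[0,-0.5,0,0,0,0,0],[0.1,0,0,0,0,0,0],[0.09,0,0,0,0,0,0],[0.01,0.1,0,0,0,0,0],[0,0.2,0,0,0,0,0],[0,0.2,0,0,0,0,0],[0,0.2,0,0,0,0,0],[0,0.2,0,0,0,0,0]]
  ]
}}

```text
time_s: 13.22
tcp_pos: [0.5698, 0.019, 0.0559]
tool_rot: [0.63, 0.321, -0.63, 0.321]
wrist_force: [-4.2, 1.4, 10.4]
width: -0.0001
```

```bash
python3 - <<'E'
from h import *
st();print(Fm(2)); st()
E
```

```text
t 13.22 p [0.5698 0.019  0.0559] yaw_y -36.03 xax [-2.e-04  7.e-04 -1.e+00] F [-4.21  1.45 10.44] w -0.0001
[-2.3   1.03  8.76]
t 13.32 p [0.57   0.0188 0.0558] yaw_y -36.05 xax [ 2.e-04  5.e-04 -1.e+00] F [-1.73  0.6   9.22] w 0.0006
```

Request:
{"name": "arm_command", "arguments": {
  "steps": [
    [[0,0.15,0,0,0,0,0],[0,0.1,0,0,0,0,0],[-0.2,0,0,0,0,0,0],[0,-0.65,0,0,0,0,0],[0,-0.5,0,0,0,0,0],[0.1,0,0,0,0,0,0],[0.09,0,0,0,0,0,0],[0.01,0.1,0,0,0,0,0],[0,0.2,0,0,0,0,0],[0,0.2,0,0,0,0,0],[0,0.2,0,0,0,0,0],[0,0.2,0,0,0,0,0]]
  ]
}}

```text
time_s: 14.32
tcp_pos: [0.5697, 0.0192, 0.0559]
tool_rot: [-0.63, -0.321, 0.63, -0.321]
wrist_force: [-5.4, 1.5, 12.4]
width: 0.0003
```

```bash
python3 - <<'E'
from h import *
st();print(Fm(2)); st()
c=snap('scene','s6');crop(c,285,240,33,25,12,'s6c')
E
```

```text
t 14.32 p [0.5697 0.0192 0.0559] yaw_y -36.03 xax [-5.e-04  9.e-04 -1.e+00] F [-5.36  1.52 12.36] w 0.0003
[-3.66  2.   10.17]
t 14.42 p [0.5699 0.0189 0.0559] yaw_y -36.04 xax [-1.e-04  6.e-04 -1.e+00] F [-2.88  2.05 10.89] w 0.0007
crop origin 252 215
```

View pics/s6c.png

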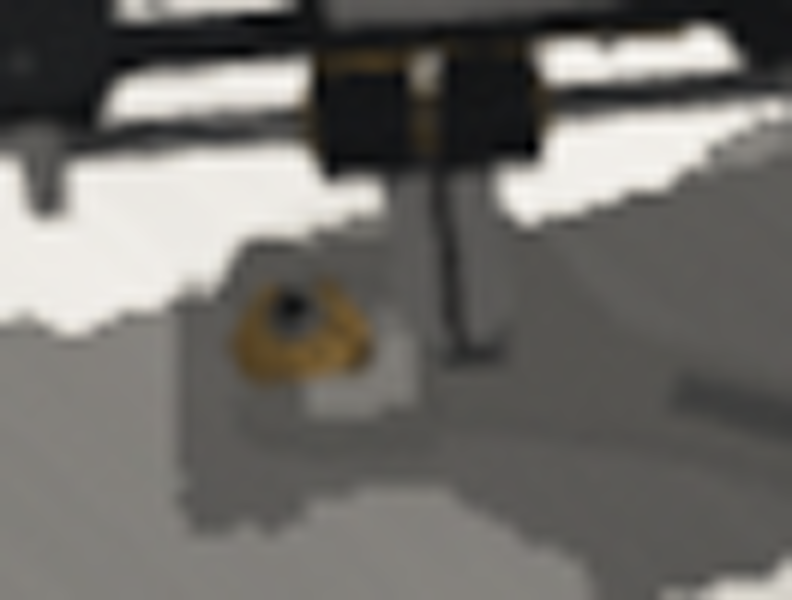

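Request:
{"name": "arm_command", "arguments": {
  "steps": [
    [[0,0.15,0,0,0,0,0],[0,0.1,0,0,0,0,0],[-0.2,0,0,0,0,0,0],[0,-0.65,0,0,0,0,0],[0,-0.5,0,0,0,0,0],[0.1,0,0,0,0,0,0],[0.09,0,0,0,0,0,0],[0,0.1,0,0,0,0,0],[0,0.2,0,0,0,0,0],[0,0.2,0,0,0,0,0],[0,0.2,0,0,0,0,0],[0,0.2,0,0,0,0,0]]
  ]
}}

```text
time_s: 15.47
tcp_pos: [0.5695, 0.0192, 0.0559]
tool_rot: [-0.63, -0.321, 0.63, -0.32]
wrist_force: [-4.5, 2.2, 12.6]
width: 0.0003
```

```bash
python3 - <<'E'
from h import *
st();print(Fm(3)); st()
E
```

```text
t 15.47 p [0.5695 0.0192 0.0559] yaw_y -36.02 xax [-9.e-04  1.e-03 -1.e+00] F [-4.52  2.23 12.56] w 0.0003
[-3.87  2.14 10.52]
t 15.62 p [0.5697 0.019  0.0559] yaw_y -36.04 xax [-4.e-04  7.e-04 -1.e+00] F [-3.22  2.01 10.74] w 0.0003
```

Request:
{"name": "arm_command", "arguments": {
  "steps": [
    [[0,0.15,0,0,0,0,0],[0,0.1,0,0,0,0,0],[-0.2,0,0,0,0,0,0],[0,-0.65,0,0,0,0,0],[0,-0.5,0,0,0,0,0],[0.1,0,0,0,0,0,0],[0.1,0,0,0,0,0,0],[0,0.1,0,0,0,0,0],[0,0.2,0,0,0,0,0],[0,0.2,0,0,0,0,0],[0,0.2,0,0,0,0,0],[0,0.2,0,0,0,0,0]]
  ]
}}

```text
time_s: 16.62
tcp_pos: [0.5695, 0.0192, 0.0559]
tool_rot: [-0.63, -0.321, 0.63, -0.32]
wrist_force: [-5.4, 2.3, 12.0]
width: 0.0005
```

```bash
python3 - <<'E'
from h import *
st();print(Fm(3)); st()
E
```

```text
t 16.62 p [0.5695 0.0192 0.0559] yaw_y -36.03 xax [-9.e-04  1.e-03 -1.e+00] F [-5.36  2.31 12.  ] w 0.0005
[-4.42  1.79 10.39]
t 16.77 p [0.5697 0.019  0.0559] yaw_y -36.04 xax [-4.e-04  6.e-04 -1.e+00] F [-3.71  1.98  9.43] w 0.0006
```

Request:
{"name": "arm_command", "arguments": {
  "steps": [
    [[-0.5,0,0,0,0,0,0],[-1.5,0,0,0,0,0,0],[-2,0,0,0,0,0,0],[-1,0,0,-0.12,0,0,0],[0,0,0,-0.12,0,0,0],[0,0,0,-0.12,0,0,0],[0,0,0,-0.12,0,0,0],[0,0,0,-0.12,0,0,0],[0,0,0,-0.12,0,0,0],[0,0,0,-0.12,0,0,0],[0,0,0,-0.12,0,0,0],[0,0,0,-0.12,0,0,0]]
  ]
}}

```text
time_s: 17.77
tcp_pos: [0.5697, 0.0187, 0.1057]
tool_rot: [0.374, 0.6, -0.374, 0.6]
wrist_force: [-0.9, 0.5, 0.0]
width: 0.0002
```

```bash
python3 - <<'E'
from h import *
st();print(delta((.4776,.122,.10),np.radians(34)),np.round(r.state()['joint_positions'],2))
E
```

```text
t 17.77 p [0.5697 0.0187 0.1057] yaw_y 26.17 xax [-0.e+00 -2.e-04 -1.e+00] F [-0.9   0.51  0.04] w 0.0002
[array([  0.572,  -3.709, -13.334]), array([-1.367e-01,  1.000e-04,  1.000e-04])] [-0.55  0.4   0.5   1.96 -0.26  0.84  0.55]
```

Request:
{"name": "arm_command", "arguments": {
  "steps": [
    [[0,-1.0,-3.3,0,0,0,0],[0,-1.0,-3.4,0,0,0,0],[0,-0.9,-3.3,0,0,0,0],[0,-0.8,-3.3,0,0,0,0],[0,0,0,-0.12,0,0,0],[0,0,0,0,0,0,0]]
  ]
}}

```text
time_s: 18.27
tcp_pos: [0.4775, 0.1243, 0.1059]
tool_rot: [0.336, 0.622, -0.336, 0.622]
wrist_force: [-0.7, -0.3, -0.3]
width: 0.0003
```

```bash
python3 - <<'E'
from h import *
st()
c=snap('scene','s7');crop(c,312,240,60,40,6,'s7c');crop(c,285,240,26,19,15,'s7d')
c=snap('top','t7');crop(c,290,160,50,37,8,'t7c')
E
```

```text
t 18.27 p [0.4775 0.1243 0.1059] yaw_y 33.27 xax [-1.e-04  7.e-04 -1.e+00] F [-0.72 -0.28 -0.33] w 0.0003
crop origin 252 200
crop origin 259 221
crop origin 240 123
```

View pics/s7c.png

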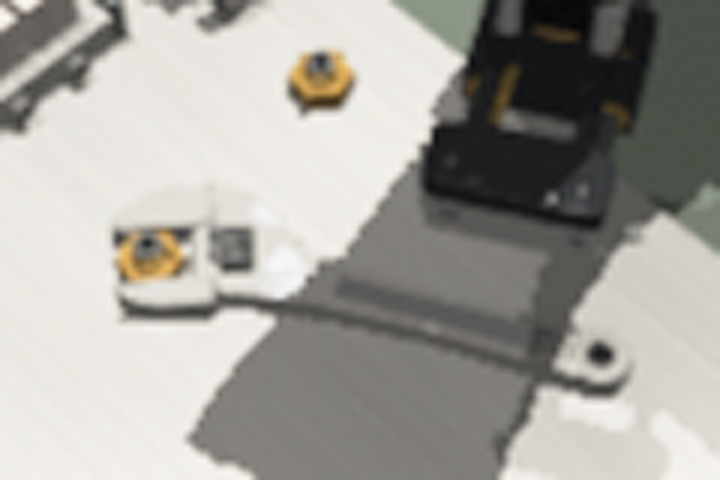

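View pics/s7d.png

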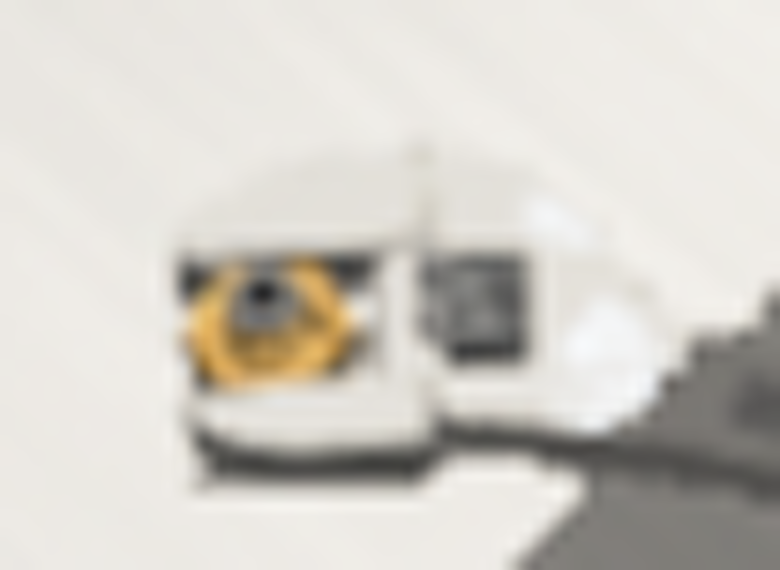

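View pics/t7c.png

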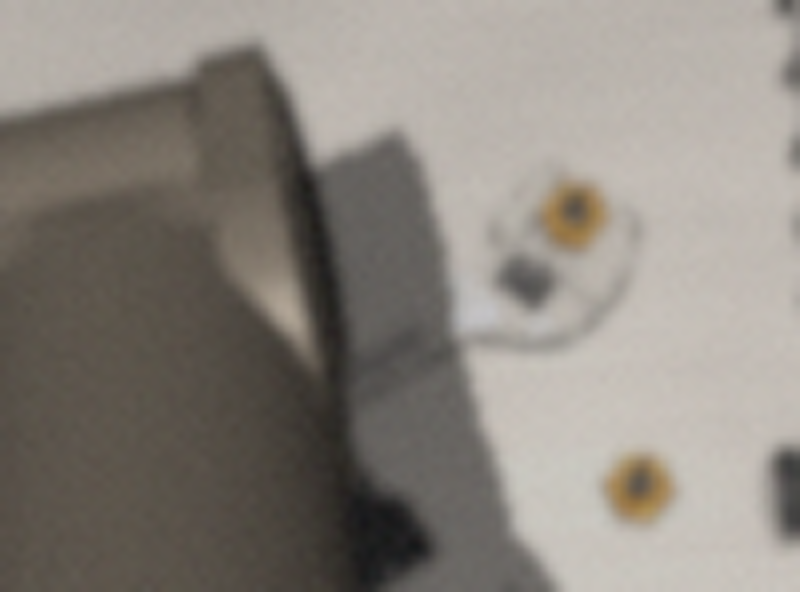

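```bash
python3 - <<'E'
from h import *
b=r.camera('top');a=r.camera('scene')
for c,p in((b,(281.3,171.8)),(a,(252+450/6,207+272/6)),(b,(263.75,182.2)),(a,(352,258.7)),(b,(245+533/8,128+175/8))):
    print(plane(c,*p,.052).round(4))
P=np.array([.4839,.1662]);N=np.array([.5967,-.0035]);u=(P-N)/np.linalg.norm(P-N);n=np.array([u[1],-u[0]])
q=r.state()['tcp_pos'][:2]-N; print('eye dist',np.linalg.norm(P-N),'ang',np.degrees(np.arctan2(u[1],u[0])),'tool along',q@u,'perp',q@n)
t=N+.17*u; print('handle_end',t,'pre',t-.028*n)
print(delta(list(t-.028*n)+[.046],np.arctan2(n[1],n[0])),np.degrees(np.arctan2(n[1],n[0])))
E
```

```text
[0.5194 0.1037 0.052 ]
[0.5196 0.1104 0.052 ]
[0.4838 0.1653 0.052 ]
[0.4844 0.1675 0.052 ]
[ 0.5956 -0.0039  0.052 ]
eye dist 0.20376930583382769 ang 123.6120823019003 tool along 0.16921654528310914 perp -0.02889688628626892
handle_end [0.50259358 0.13807677] pre [0.47927505 0.12257689]
[array([ 5.966,  0.088, -0.082]), array([-0.0201,  0.0002,  0.0001])] 33.61208230190029
```

Request:
{"name": "arm_command", "arguments": {
  "steps": [
    [[1.5,0,0,0,0,0,0],[1.5,0,0,0,0,0,0],[1.5,0,0,0,0,0,0],[1.0,0,0,0,0,0,0],[0.5,0,0,0,0,0,0],[0,0,0,0,0,0,0],[0,0,0,0,0,0,0]]
  ]
}}

```text
time_s: 19.05
tcp_pos: [0.4785, 0.1222, 0.0457]
tool_rot: [0.339, 0.62, -0.339, 0.62]
wrist_force: [0.2, 0.6, 0.3]
width: 0.0004
```

```bash
python3 - <<'E'
from h import *
st();print(Fm(4))
c=snap('scene','s8');crop(c,330,245,50,37,8,'s8c')
E
```

```text
t 19.05 p [0.4785 0.1222 0.0457] yaw_y 32.65 xax [-4.e-04 -2.e-04 -1.e+00] F [0.18 0.59 0.3 ] w 0.0004
[ 0.16 -0.18  0.57]
crop origin 280 208
```

View pics/s8c.png

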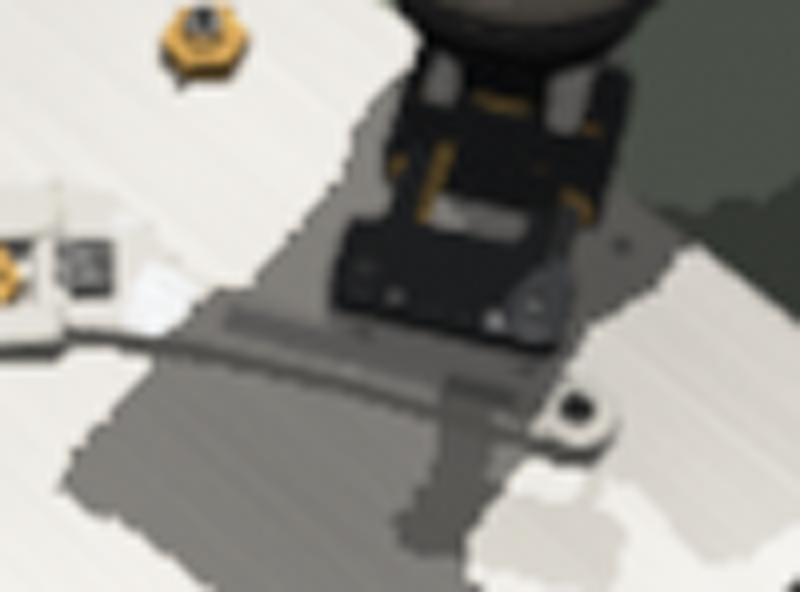

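Request:
{"name": "arm_command", "arguments": {
  "steps": [
    [[0,0.2,0,0,0,0,0],[0,0.2,0,0,0,0,0],[0,0.2,0,0,0,0,0],[0,0,0,0,0,0,0]]
  ]
}}

```text
time_s: 19.63
tcp_pos: [0.4836, 0.1262, 0.0456]
tool_rot: [0.339, 0.621, -0.339, 0.621]
wrist_force: [0.1, -0.4, 0.0]
width: 0.0003
```

```bash
cat >> h.py <<'E'
N0=np.array([.5967,-.0035])
def push(n=4):
    F=Fm(n); s=r.state();R=Ro.from_quat(s['tool_rot']).as_matrix();q=np.array(s['tcp_pos'][:2])-N0
    print('t',round(s['time_s'],2),'p',np.round(s['tcp_pos'],4),'rad',np.linalg.norm(q).round(4),'ang',np.degrees(np.arctan2(q[1],q[0])).round(2),'yaw',np.degrees(np.arctan2(R[1,1],R[0,1])).round(2),'Ftool xyz',(R.T@F).round(2))
E
python3 - <<'E'
from h import *
push()
E
```

```text
t 19.83 p [0.4831 0.1258 0.0455] rad 0.1722 ang 131.3 yaw 32.73 Ftool xyz [ 0.02 -0.24 -0.31]
```

Request:
{"name": "arm_command", "arguments": {
  "steps": [
    [[0,0.1,0,0,0,0,0],[0,0.1,0,0,0,0,0],[0,0,0,0,0,0,0]]
  ]
}}

```text
time_s: 20.08
tcp_pos: [0.4846, 0.1268, 0.0454]
tool_rot: [0.339, 0.621, -0.339, 0.62]
wrist_force: [-1.6, -1.3, 0.6]
width: 0.0008
```

```bash
python3 - <<'E'
from h import *
push(3)
E
```

```text
t 20.23 p [0.4847 0.1268 0.0455] rad 0.1719 ang 130.68 yaw 32.73 Ftool xyz [-0.62 -1.58 -0.41]
```

Request:
{"name": "arm_command", "arguments": {
  "steps": [
    [[0,0.1,0,0,0,0,0],[0,0.1,0,0,0,0,0],[0,0,0,0,0,0,0]]
  ]
}}

```text
time_s: 20.48
tcp_pos: [0.4865, 0.1281, 0.0455]
tool_rot: [0.339, 0.621, -0.339, 0.62]
wrist_force: [-2.7, -0.9, 0.1]
width: 0.0006
```

```bash
python3 - <<'E'
from h import *
push(3)
E
```

```text
t 20.63 p [0.4865 0.1281 0.0455] rad 0.1716 ang 129.94 yaw 32.74 Ftool xyz [-0.56 -1.93 -0.99]
```

Request:
{"name": "arm_command", "arguments": {
  "steps": [
    [[0,0.1,0,0,0,0,0],[0,0.1,0,0,0,0,0],[0,0,0,0,0,0,0]]
  ]
}}

```text
time_s: 20.88
tcp_pos: [0.4882, 0.1293, 0.0455]
tool_rot: [0.339, 0.621, -0.339, 0.62]
wrist_force: [-3.3, -0.4, 0.8]
width: 0.0006
```

```bash
python3 - <<'E'
from h import *
push(3)
E
```

```text
t 21.03 p [0.4882 0.1292 0.0455] rad 0.1714 ang 129.26 yaw 32.74 Ftool xyz [-0.84 -3.05 -1.47]
```

Request:
{"name": "arm_command", "arguments": {
  "steps": [
    [[0,0.1,-0.02,0.006,0,0,0],[0,0.1,-0.02,0.006,0,0,0],[0,0,0,0,0,0,0]]
  ]
}}

```text
time_s: 21.28
tcp_pos: [0.4899, 0.1306, 0.0456]
tool_rot: [0.343, 0.619, -0.343, 0.618]
wrist_force: [-3.5, -0.8, 1.5]
width: 0.0003
```

```bash
python3 - <<'E'
from h import *
push(4)
c=snap('scene','s9');crop(c,330,245,50,37,8,'s9c')
E
```

```text
t 21.48 p [0.4899 0.1306 0.0456] rad 0.1714 ang 128.55 yaw 32.04 Ftool xyz [-0.79 -2.36 -1.06]
crop origin 280 208
```

View pics/s9c.png

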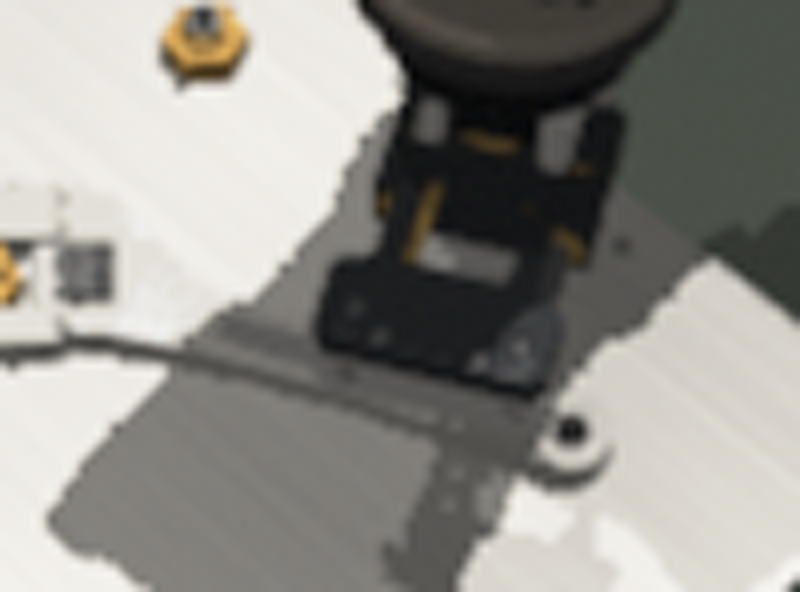

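Request:
{"name": "arm_command", "arguments": {
  "steps": [
    [[0,0.2,-0.025,0.012,0,0,0],[0,0.2,-0.025,0.012,0,0,0],[0,0.2,-0.025,0.012,0,0,0],[0,0.2,-0.025,0.012,0,0,0],[0,0.2,-0.025,0.012,0,0,0],[0,0.2,-0.025,0.012,0,0,0],[0,0,0,0,0,0,0]]
  ]
}}

```text
time_s: 22.12
tcp_pos: [0.4998, 0.1381, 0.0455]
tool_rot: [0.365, 0.606, -0.365, 0.606]
wrist_force: [-2.8, -0.5, 1.1]
width: 0.0
```

```bash
python3 - <<'E'
from h import *
push(3)
E
```

```text
t 22.27 p [0.4997 0.138  0.0456] rad 0.1716 ang 124.43 yaw 27.93 Ftool xyz [-0.35 -1.19 -0.09]
```

Request:
{"name": "arm_command", "arguments": {
  "steps": [
    [[0,0.2,-0.025,0.012,0,0,0],[0,0.2,-0.025,0.012,0,0,0],[0,0.2,-0.025,0.012,0,0,0],[0,0.2,-0.025,0.012,0,0,0],[0,0.2,-0.025,0.012,0,0,0],[0,0.2,-0.025,0.012,0,0,0],[0,0,0,0,0,0,0]]
  ]
}}

```text
time_s: 22.85
tcp_pos: [0.5098, 0.1448, 0.0455]
tool_rot: [0.387, 0.592, -0.386, 0.592]
wrist_force: [-1.9, -0.9, 0.3]
width: 0.0007
```

```bash
python3 - <<'E'
from h import *
push(3)
c=snap('scene','s10');crop(c,315,245,60,37,6,'s10c')
E
```

```text
t 23.0 p [0.5097 0.1447 0.0456] rad 0.1718 ang 120.41 yaw 23.8 Ftool xyz [-0.41 -2.11  0.43]
crop origin 255 208
```

View pics/s10c.png

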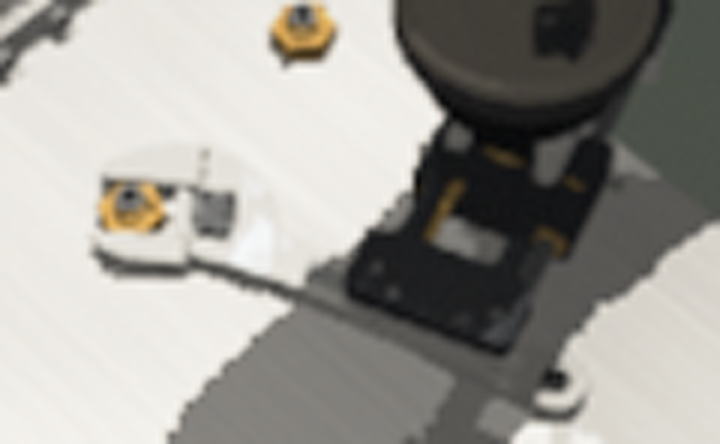

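Request:
{"name": "arm_command", "arguments": {
  "steps": [
    [[0,0.2,-0.025,0.012,0,0,0],[0,0.2,-0.025,0.012,0,0,0],[0,0.2,-0.025,0.012,0,0,0],[0,0.2,-0.025,0.012,0,0,0],[0,0.2,-0.025,0.012,0,0,0],[0,0.2,-0.025,0.012,0,0,0],[0,0,0,0,0,0,0]]
  ]
}}

```text
time_s: 23.63
tcp_pos: [0.5204, 0.1506, 0.0455]
tool_rot: [0.408, 0.578, -0.408, 0.578]
wrist_force: [-2.7, -1.1, 1.5]
width: 0.0005
```

```bash
python3 - <<'E'
from h import *
push(3)
E
```

```text
t 23.78 p [0.5203 0.1506 0.0456] rad 0.172 ang 116.39 yaw 19.68 Ftool xyz [-0.87 -1.35  1.02]
```

Request:
{"name": "arm_command", "arguments": {
  "steps": [
    [[0,0.2,-0.025,0.012,0,0,0],[0,0.2,-0.025,0.012,0,0,0],[0,0.2,-0.025,0.012,0,0,0],[0,0.2,-0.025,0.012,0,0,0],[0,0.2,-0.025,0.012,0,0,0],[0,0.2,-0.025,0.012,0,0,0],[0,0,0,0,0,0,0]]
  ]
}}

```text
time_s: 24.37
tcp_pos: [0.5313, 0.1557, 0.0455]
tool_rot: [0.428, 0.563, -0.428, 0.563]
wrist_force: [-2.3, -1.5, 1.4]
width: 0.0004
```

```bash
python3 - <<'E'
from h import *
push(3)
E
```

```text
t 24.52 p [0.5312 0.1557 0.0456] rad 0.1721 ang 112.36 yaw 15.56 Ftool xyz [-0.82 -1.45  0.62]
```

Request:
{"name": "arm_command", "arguments": {
  "steps": [
    [[0,0.2,-0.025,0.012,0,0,0],[0,0.2,-0.025,0.012,0,0,0],[0,0.2,-0.025,0.012,0,0,0],[0,0.2,-0.025,0.012,0,0,0],[0,0.2,-0.025,0.012,0,0,0],[0,0,0,0,0,0,0]]
  ]
}}

```text
time_s: 25.02
tcp_pos: [0.5408, 0.1594, 0.0455]
tool_rot: [0.445, 0.55, -0.445, 0.55]
wrist_force: [-2.4, -1.8, 2.0]
width: 0.0005
```

```bash
python3 - <<'E'
from h import *
push(3)
E
```

```text
t 25.17 p [0.5406 0.1593 0.0456] rad 0.1722 ang 109.0 yaw 12.11 Ftool xyz [-0.73 -1.22  1.09]
```

Request:
{"name": "arm_command", "arguments": {
  "steps": [
    [[0,0.2,-0.015,0.012,0,0,0],[0,0.2,-0.015,0.012,0,0,0],[0,0.2,-0.015,0.012,0,0,0],[0,0.2,-0.015,0.012,0,0,0],[0,0,0,0,0,0,0]]
  ]
}}

```text
time_s: 25.58
tcp_pos: [0.5484, 0.1617, 0.0455]
tool_rot: [0.458, 0.539, -0.458, 0.539]
wrist_force: [-3.3, 0.4, 2.1]
width: 0.0005
```

```bash
python3 - <<'E'
from h import *
push(3)
E
```

```text
t 25.73 p [0.5483 0.1616 0.0456] rad 0.172 ang 106.33 yaw 9.37 Ftool xyz [-0.99 -1.86 -0.61]
```

Request:
{"name": "arm_command", "arguments": {
  "steps": [
    [[0,0.2,-0.02,0.012,0,0,0],[0,0.2,-0.02,0.012,0,0,0],[0,0.2,-0.02,0.012,0,0,0],[0,0.2,-0.02,0.012,0,0,0],[0,0,0,0,0,0,0]]
  ]
}}

```text
time_s: 26.15
tcp_pos: [0.5562, 0.1636, 0.0455]
tool_rot: [0.471, 0.528, -0.471, 0.528]
wrist_force: [-2.3, 2.4, 1.7]
width: 0.0003
```

```bash
python3 - <<'E'
from h import *
push(4)
c=snap('scene','s11');crop(c,315,245,60,37,6,'s11c')
E
```

```text
t 26.35 p [0.5562 0.1633 0.0456] rad 0.1716 ang 103.65 yaw 6.6 Ftool xyz [-1.58 -1.84 -1.66]
crop origin 255 208
```

View pics/s11c.png

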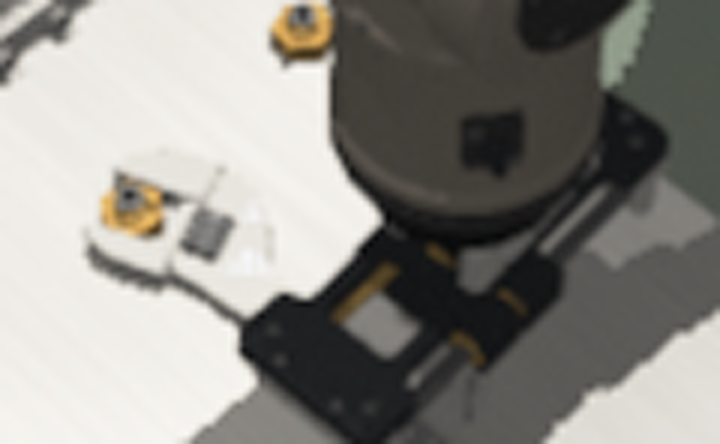

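Request:
{"name": "arm_command", "arguments": {
  "steps": [
    [[0,0.2,-0.03,0.012,0,0,0],[0,0.2,-0.03,0.012,0,0,0],[0,0.2,-0.03,0.012,0,0,0],[0,0,0,0,0,0,0]]
  ]
}}

```text
time_s: 26.73
tcp_pos: [0.562, 0.1647, 0.0455]
tool_rot: [0.48, 0.519, -0.48, 0.519]
wrist_force: [-3.8, 0.3, 3.0]
width: 0.0005
```

```bash
python3 - <<'E'
from h import *
push(4)
E
```

```text
t 26.93 p [0.5619 0.1647 0.0456] rad 0.1718 ang 101.68 yaw 4.54 Ftool xyz [-2.24 -2.88 -0.31]
```

Request:
{"name": "arm_command", "arguments": {
  "steps": [
    [[0,0.15,-0.02,0.009,0,0,0],[0,0.15,-0.02,0.009,0,0,0],[0,0.1,-0.01,0.006,0,0,0],[0,0,0,0,0,0,0]]
  ]
}}

```text
time_s: 27.27
tcp_pos: [0.5658, 0.1655, 0.0455]
tool_rot: [0.486, 0.514, -0.486, 0.513]
wrist_force: [-4.3, -1.1, 2.8]
width: 0.0005
```

```bash
python3 - <<'E'
from h import *
push(4)
E
```

```text
t 27.47 p [0.5657 0.1655 0.0455] rad 0.1718 ang 100.38 yaw 3.17 Ftool xyz [-2.61 -3.33  0.48]
```

Request:
{"name": "arm_command", "arguments": {
  "steps": [
    [[0,0.15,-0.02,0.009,0,0,0],[0,0.15,-0.02,0.009,0,0,0],[0,0,0,0,0,0,0]]
  ]
}}

```text
time_s: 27.72
tcp_pos: [0.5689, 0.1661, 0.0455]
tool_rot: [0.491, 0.509, -0.491, 0.509]
wrist_force: [-4.6, -0.4, 2.6]
width: 0.0005
```

```bash
python3 - <<'E'
from h import *
push(4)
E
```

```text
t 27.92 p [0.5688 0.1661 0.0455] rad 0.1719 ang 99.33 yaw 2.14 Ftool xyz [-2.41 -3.14  0.13]
```

```bash
python3 - <<'E'
from h import *
c=snap('scene','s12');crop(c,305,250,60,40,6,'s12c')
c=snap('top','t12');crop(c,290,160,50,37,8,'t12c')
E
```

```text
crop origin 245 210
crop origin 240 123
```

View pics/s12c.png

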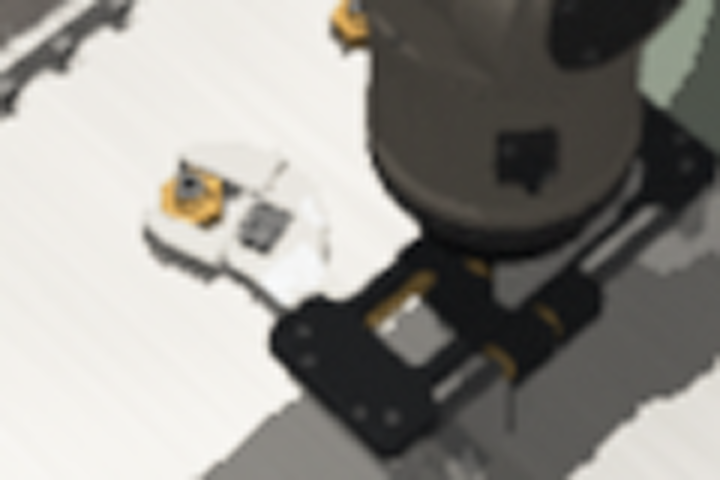

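View pics/t12c.png

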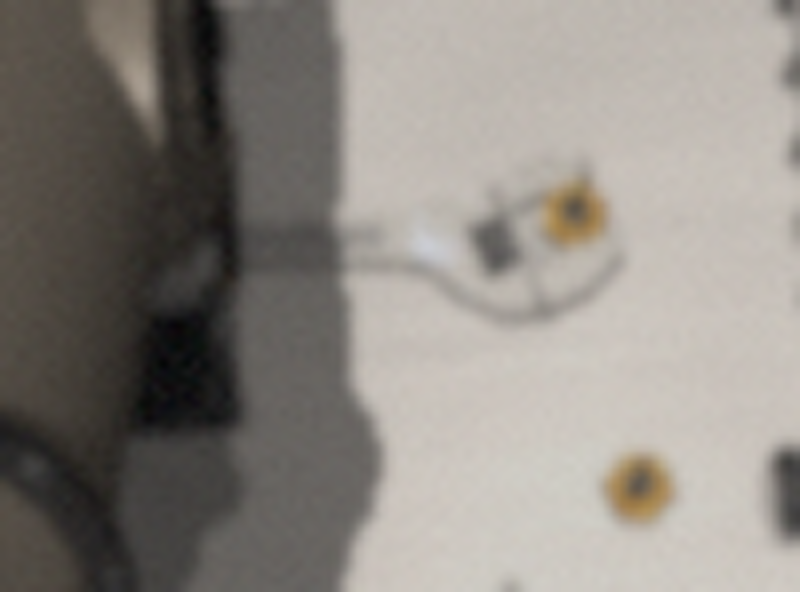

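Request:
{"name": "arm_command", "arguments": {
  "steps": [
    [[0,-0.2,0,0,0,0,0],[0,-0.2,0,0,0,0,0],[0,0,0,0,0,0,0]]
  ]
}}

```text
time_s: 28.27
tcp_pos: [0.5645, 0.166, 0.0455]
tool_rot: [0.491, 0.509, -0.491, 0.509]
wrist_force: [-1.1, -0.9, -0.4]
width: 0.0003
```

```bash
python3 - <<'E'
from h import *
push(6)
E
```

```text
t 28.57 p [0.5647 0.166  0.0455] rad 0.1725 ang 100.68 yaw 2.13 Ftool xyz [ 0.22 -0.35  0.03]
```

Request:
{"name": "arm_command", "arguments": {
  "steps": [
    [[0,0.2,0,0,0,0,0],[0,0.2,0,0,0,0,0],[0,0.1,-0.01,0.006,0,0,0],[0,0,0,0,0,0,0]]
  ]
}}

```text
time_s: 28.9
tcp_pos: [0.5694, 0.1663, 0.0454]
tool_rot: [0.492, 0.508, -0.493, 0.507]
wrist_force: [-3.6, 0.5, 2.8]
width: 0.0008
```

```bash
python3 - <<'E'
from h import *
push(5)
E
```

```text
t 29.15 p [0.5695 0.1663 0.0455] rad 0.1719 ang 99.12 yaw 1.79 Ftool xyz [-1.28 -2.89 -0.28]
```

Request:
{"name": "arm_command", "arguments": {
  "steps": [
    [[0,0.1,-0.015,0.006,0,0,0],[0,0,0,0,0,0,0]]
  ]
}}

```text
time_s: 29.32
tcp_pos: [0.5706, 0.1665, 0.0455]
tool_rot: [0.494, 0.506, -0.494, 0.506]
wrist_force: [-3.7, 1.0, 1.0]
width: 0.0003
```

```bash
python3 - <<'E'
from h import *
push(5)
E
```

```text
t 29.57 p [0.5706 0.1665 0.0455] rad 0.172 ang 98.73 yaw 1.45 Ftool xyz [-1.32 -3.67 -0.6 ]
```

Request:
{"name": "arm_command", "arguments": {
  "steps": [
    [[0,0.1,-0.01,0.006,0,0,0],[0,0,0,0,0,0,0]]
  ]
}}

```text
time_s: 29.73
tcp_pos: [0.5718, 0.1666, 0.0455]
tool_rot: [0.495, 0.505, -0.495, 0.505]
wrist_force: [-3.2, 1.1, 0.7]
width: 0.0002
```

```bash
python3 - <<'E'
from h import *
push(5)
E
```

```text
t 29.98 p [0.5717 0.1666 0.0456] rad 0.1719 ang 98.35 yaw 1.1 Ftool xyz [-0.71 -3.14 -0.48]
```

```bash
python3 - <<'E'
from h import *
a=snap('scene','s13')['image']
ims=[]
for k in('s0','s8','s10','s11','s12','s13'):
    f={'s0':'scene0'}.get(k,k); im=cv2.imread(f'pics/{f}.png')
    ims.append(cv2.resize(im[228:256,264:298],None,fx=7,fy=7,interpolation=cv2.INTER_CUBIC))
cv2.imwrite('pics/cmp1.png',np.vstack([np.hstack(ims[:3]),np.hstack(ims[3:])]))
E
```

```text
(no output)
```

View pics/cmp1.png

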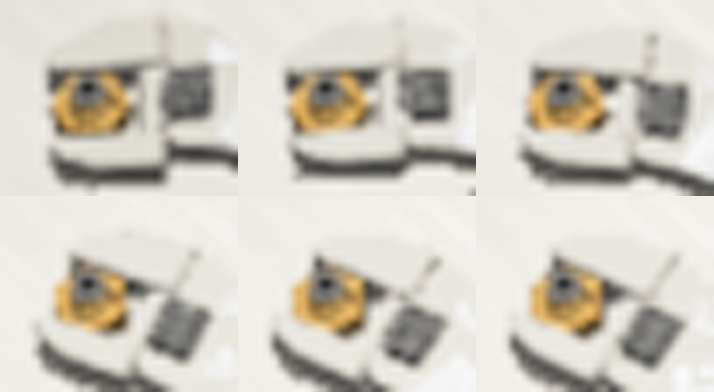

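Request:
{"name": "arm_command", "arguments": {
  "steps": [
    [[0,0.1,-0.012,0.006,0,0,0],[0,0,0,0,0,0,0]]
  ]
}}

```text
time_s: 30.2
tcp_pos: [0.5727, 0.1667, 0.0455]
tool_rot: [0.497, 0.503, -0.497, 0.503]
wrist_force: [-3.7, 0.6, 0.4]
width: 0.0005
```

```bash
python3 - <<'E'
from h import *
push(5)
E
```

```text
t 30.45 p [0.5727 0.1667 0.0455] rad 0.1719 ang 98.04 yaw 0.76 Ftool xyz [-0.6  -2.86 -0.61]
```

Request:
{"name": "arm_command", "arguments": {
  "steps": [
    [[0,0.1,-0.012,0.006,0,0,0],[0,0,0,0,0,0,0]]
  ]
}}

```text
time_s: 30.62
tcp_pos: [0.5737, 0.1669, 0.0455]
tool_rot: [0.498, 0.502, -0.498, 0.502]
wrist_force: [-4.3, 1.2, 1.0]
width: 0.0003
```

```bash
python3 - <<'E'
from h import *
push(5)
E
```

```text
t 30.87 p [0.5737 0.1669 0.0455] rad 0.1719 ang 97.69 yaw 0.42 Ftool xyz [-0.48 -3.35 -0.62]
```

Request:
{"name": "arm_command", "arguments": {
  "steps": [
    [[0,0.1,-0.012,0.006,0,0,0],[0,0,0,0,0,0,0]]
  ]
}}

```text
time_s: 31.03
tcp_pos: [0.5747, 0.167, 0.0455]
tool_rot: [0.5, 0.5, -0.5, 0.5]
wrist_force: [-3.6, 0.6, 1.4]
width: 0.0005
```

```bash
python3 - <<'E'
from h import *
push(5)
E
```

```text
t 31.28 p [0.5747 0.1669 0.0455] rad 0.1719 ang 97.37 yaw 0.07 Ftool xyz [-0.93 -2.92 -0.88]
```

```bash
python3 - <<'E'
from h import *
A=np.mean([r.camera('scene')['image'].astype(float) for _ in range(3)],0).astype(np.uint8)
cv2.imwrite('pics/s14.png',A)
ims=[]
for f in('s8','s11','s14'):
    im=cv2.imread(f'pics/{f}.png'); ims.append(cv2.resize(im[230:256,268:290],None,fx=12,fy=20,interpolation=cv2.INTER_LANCZOS4))
cv2.imwrite('pics/cmp2.png',np.hstack(ims))
c=r.camera('top');B=np.mean([r.camera('top')['image'].astype(float) for _ in range(3)],0).astype(np.uint8)
cv2.imwrite('pics/t14.png',B)
ims=[cv2.resize(cv2.imread(f'pics/{f}.png')[140:168,294:322],None,fx=14,fy=14,interpolation=cv2.INTER_LANCZOS4) for f in('t7','t14')]
cv2.imwrite('pics/cmp3.png',np.hstack(ims))
E
```

```text
(no output)
```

View pics/cmp2.png

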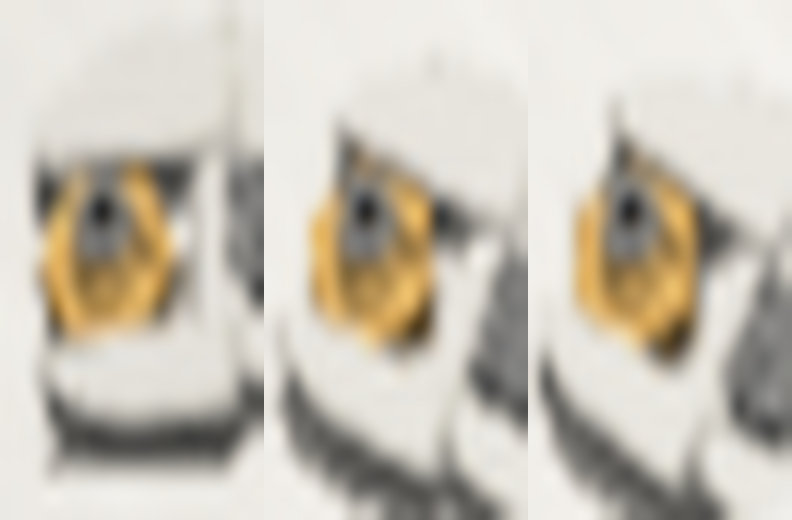

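View pics/cmp3.png

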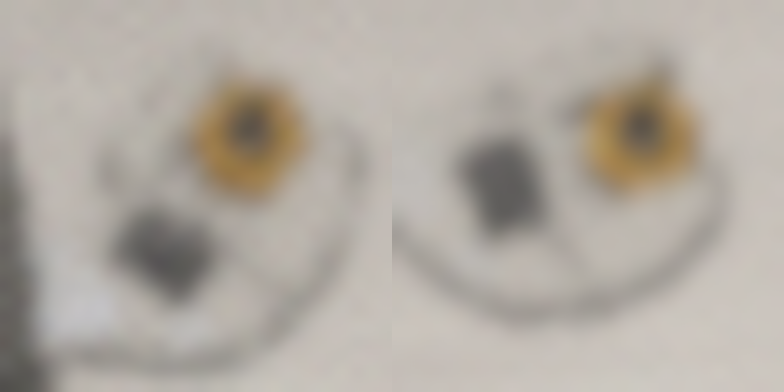

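Request:
{"name": "arm_command", "arguments": {
  "steps": [
    [[0,0.1,-0.015,0.006,0,0,0],[0,0.1,-0.015,0.006,0,0,0],[0,0,0,0,0,0,0]]
  ]
}}

```text
time_s: 31.88
tcp_pos: [0.5768, 0.1672, 0.0455]
tool_rot: [-0.503, -0.497, 0.503, -0.497]
wrist_force: [-2.7, 1.3, 1.0]
width: 0.0002
```

```bash
python3 - <<'E'
from h import *
push(5)
E
```

```text
t 32.13 p [0.5767 0.1672 0.0455] rad 0.1719 ang 96.67 yaw -0.62 Ftool xyz [-1.27 -2.53 -0.72]
```

Request:
{"name": "arm_command", "arguments": {
  "steps": [
    [[0,0.1,-0.015,0.006,0,0,0],[0,0.05,-0.008,0.003,0,0,0],[0,0,0,0,0,0,0]]
  ]
}}

```text
time_s: 32.38
tcp_pos: [0.5782, 0.1675, 0.0455]
tool_rot: [-0.505, -0.495, 0.505, -0.495]
wrist_force: [-3.3, 0.1, 1.3]
width: 0.0005
```

```bash
python3 - <<'E'
from h import *
push(5)
E
```

```text
t 32.63 p [0.5781 0.1674 0.0455] rad 0.1719 ang 96.2 yaw -1.13 Ftool xyz [-0.81 -3.39 -0.73]
```

Request:
{"name": "arm_command", "arguments": {
  "steps": [
    [[0,0.1,-0.015,0.006,0,0,0],[0,0,0,0,0,0,0]]
  ]
}}

```text
time_s: 32.8
tcp_pos: [0.5792, 0.1676, 0.0455]
tool_rot: [-0.506, -0.493, 0.507, -0.493]
wrist_force: [-3.8, 0.7, 1.4]
width: 0.0005
```

```bash
python3 - <<'E'
from h import *
push(5)
E
```

```text
t 33.05 p [0.5792 0.1676 0.0455] rad 0.172 ang 95.85 yaw -1.48 Ftool xyz [-0.99 -3.39 -0.59]
```

Request:
{"name": "arm_command", "arguments": {
  "steps": [
    [[0,0.1,-0.015,0.006,0,0,0],[0,0,0,0,0,0,0]]
  ]
}}

```text
time_s: 33.22
tcp_pos: [0.5802, 0.1677, 0.0455]
tool_rot: [-0.508, -0.492, 0.508, -0.492]
wrist_force: [-3.8, 0.6, 0.9]
width: 0.0003
```

```bash
python3 - <<'E'
from h import *
push(6)
E
```

```text
t 33.52 p [0.5802 0.1677 0.0455] rad 0.172 ang 95.52 yaw -1.82 Ftool xyz [-0.7  -3.09 -0.  ]
```

Request:
{"name": "arm_command", "arguments": {
  "steps": [
    [[0,0.1,-0.015,0.006,0,0,0],[0,0,0,0,0,0,0]]
  ]
}}

```text
time_s: 33.68
tcp_pos: [0.5812, 0.1678, 0.0455]
tool_rot: [-0.509, -0.49, 0.51, -0.49]
wrist_force: [-3.1, -0.2, 0.1]
width: 0.0004
```

```bash
python3 - <<'E'
from h import *
push(6)
E
```

```text
t 33.98 p [0.5812 0.1678 0.0455] rad 0.172 ang 95.18 yaw -2.17 Ftool xyz [-0.64 -3.34 -0.3 ]
```

Request:
{"name": "arm_command", "arguments": {
  "steps": [
    [[0,0.1,-0.015,0.006,0,0,0],[0,0,0,0,0,0,0]]
  ]
}}

```text
time_s: 34.15
tcp_pos: [0.5822, 0.1679, 0.0455]
tool_rot: [-0.511, -0.489, 0.511, -0.489]
wrist_force: [-2.9, 0.9, 0.3]
width: 0.0007
```

```bash
python3 - <<'E'
from h import *
push(6)
E
```

```text
t 34.45 p [0.5822 0.1679 0.0455] rad 0.1721 ang 94.84 yaw -2.51 Ftool xyz [-0.65 -3.17 -0.25]
```

```bash
cat >> h.py <<'E'
def rect(c,img,z,ctr,half=.03,n=240):
    # resample the picture onto the horizontal plane z about ctr: up=+x, left=+y
    K=np.array([[f(c),0,c['cx']],[0,f(c),c['cy']],[0,0,1]]);R=np.array(c['R']);t=np.array(c['t'])
    k=2*half/n
    W=np.array([[0,-k,ctr[0]+half],[-k,0,ctr[1]+half],[0,0,z],[0,0,1]])
    H=K@np.c_[R,t]@W
    return cv2.warpPerspective(img,H,(n,n),flags=cv2.INTER_CUBIC|cv2.WARP_INVERSE_MAP)
E
python3 - <<'E'
from h import *
c=r.camera('scene')
A=np.mean([r.camera('scene')['image'].astype(float) for _ in range(2)],0).astype(np.uint8); cv2.imwrite('pics/s15.png',A)
ims=[rect(c,cv2.imread(f'pics/{k}.png'),.0525,(.589,.006),.042,260) for k in('s8','s10','s11','s12','s14','s15')]
cv2.imwrite('pics/rect1.png',np.vstack([np.hstack(ims[:3]),np.hstack(ims[3:])]))
E
```

```text
(no output)
```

View pics/rect1.png

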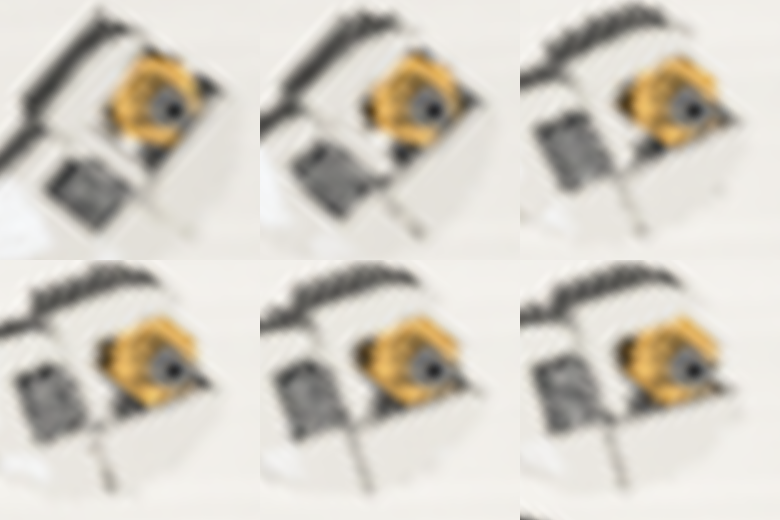

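```bash
cat > nutang.py <<'E'
from h import *
def meas(c,img):
    n=400;half=.042;ctr=(.589,.006)
    I=rect(c,img,.0515,ctr,half,n).astype(float); px=2*half/n
    b,g,rr=I[...,0],I[...,1],I[...,2]; sat=np.clip((rr-b)/np.maximum(rr,1),0,1)
    m=(sat>.3).astype(np.uint8)
    ct=max(cv2.findContours(m,0,2)[0],key=cv2.contourArea);h=cv2.convexHull(ct)
    M=cv2.moments(h);cx,cy=M['m10']/M['m00'],M['m01']/M['m00']
    # hexagon phase from the support width of the hull: flats give minima
    p=h[:,0,:]-[cx,cy]
    a=np.radians(np.arange(0,180,.5)); d=np.stack([np.cos(a),np.sin(a)],1)
    w=(p@d.T); w=w.max(0)-w.min(0)
    z=np.sum((w-w.mean())*np.exp(6j*a)); ph=np.degrees(np.angle(-z))/6
    # radial 6th harmonic
    th=np.radians(np.arange(0,360,2)); zz=0
    for R in(.0125,.0135,.0145,.0155):
        v=cv2.remap(sat.astype(np.float32),(cx+R/px*np.cos(th)).astype(np.float32)[None],(cy+R/px*np.sin(th)).astype(np.float32)[None],cv2.INTER_LINEAR)[0]
        zz=zz+np.sum(v*np.exp(6j*th))
    ph2=np.degrees(np.angle(-zz))/6
    # jaw-ward direction: worm dark blob centroid to nut
    gr=I.mean(2); dm=((gr<150)&(m==0)).astype(np.uint8); dm[:, :]=dm
    nn,lab,stt,cen=cv2.connectedComponentsWithStats(cv2.erode(dm,np.ones((9,9))))
    best=None
    for k in range(1,nn):
        dd=np.hypot(cen[k][0]-cx,cen[k][1]-cy)*px
        if .028<dd<.043 and stt[k][4]>300 and (best is None or stt[k][4]>stt[best][4]): best=k
    wa=np.degrees(np.arctan2(cen[best][1]-cy,cen[best][0]-cx)) if best else None
    return round(ph,1),round(ph2,1),wa and round(wa,1),round(float(np.sqrt(M['m00'])*px*1e3),1)
if __name__=='__main__':
    c=r.camera('scene')
    for k in('scene0','s7','s8','s9','s10','s11','s12','s13','s14','s15'): print(k,meas(c,cv2.imread(f'pics/{k}.png')))
E
python3 nutang.py
```

```text
scene0 (np.float64(-19.4), np.float64(-20.3), np.float64(-170.6), 26.4)
s7 (np.float64(-26.9), np.float64(-18.1), np.float64(126.8), 25.4)
s8 (np.float64(-25.9), np.float64(-17.8), np.float64(126.8), 25.4)
s9 (np.float64(-19.0), np.float64(-19.6), np.float64(130.1), 25.7)
s10 (np.float64(-13.2), np.float64(-2.5), np.float64(136.9), 25.4)
s11 (np.float64(12.8), np.float64(12.4), np.float64(153.9), 24.6)
s12 (np.float64(10.2), np.float64(14.8), np.float64(157.5), 24.7)
s13 (np.float64(9.9), np.float64(15.9), np.float64(158.5), 24.7)
s14 (np.float64(10.9), np.float64(17.3), np.float64(159.6), 24.9)
s15 (np.float64(13.2), np.float64(19.0), np.float64(163.1), 24.9)
```

Request:
{"name": "arm_command", "arguments": {
  "steps": [
    [[0,0.1,-0.015,0.006,0,0,0],[0,0,0,0,0,0,0]]
  ]
}}

```text
time_s: 34.82
tcp_pos: [0.5832, 0.168, 0.0455]
tool_rot: [-0.512, -0.487, 0.513, -0.487]
wrist_force: [-3.1, 0.0, 0.8]
width: 0.0005
```

```bash
python3 - <<'E'
from h import *
push(5)
E
```

```text
t 35.07 p [0.5832 0.1681 0.0455] rad 0.1721 ang 94.5 yaw -2.85 Ftool xyz [-1.21 -3.29  0.13]
```

Request:
{"name": "arm_command", "arguments": {
  "steps": [
    [[0,0.1,-0.015,0.006,0,0,0],[0,0,0,0,0,0,0]]
  ]
}}

```text
time_s: 35.23
tcp_pos: [0.5843, 0.1681, 0.0455]
tool_rot: [-0.514, -0.486, 0.514, -0.486]
wrist_force: [-3.4, 0.6, 0.7]
width: 0.0005
```

```bash
python3 - <<'E'
from h import *
push(5)
E
```

```text
t 35.48 p [0.5842 0.1682 0.0455] rad 0.1721 ang 94.17 yaw -3.19 Ftool xyz [-1.23 -3.36 -0.08]
```

Request:
{"name": "arm_command", "arguments": {
  "steps": [
    [[0,0.1,-0.015,0.006,0,0,0],[0,0,0,0,0,0,0]]
  ]
}}

```text
time_s: 35.65
tcp_pos: [0.5852, 0.1682, 0.0455]
tool_rot: [-0.515, -0.484, 0.515, -0.484]
wrist_force: [-3.4, 1.0, 1.0]
width: 0.0005
```

```bash
python3 - <<'E'
from h import *
push(5)
E
```

```text
t 35.9 p [0.5852 0.1683 0.0455] rad 0.1722 ang 93.84 yaw -3.53 Ftool xyz [-0.83 -3.42  0.73]
```

Request:
{"name": "arm_command", "arguments": {
  "steps": [
    [[0,0.1,-0.008,0.006,0,0,0],[0,0,0,0,0,0,0]]
  ]
}}

```text
time_s: 36.07
tcp_pos: [0.5862, 0.1683, 0.0455]
tool_rot: [-0.517, -0.483, 0.517, -0.483]
wrist_force: [-2.4, -0.9, 0.5]
width: 0.0007
```

```bash
python3 - <<'E'
from h import *
push(5)
E
```

```text
t 36.32 p [0.5862 0.1683 0.0455] rad 0.1721 ang 93.49 yaw -3.89 Ftool xyz [-1.15 -3.25  0.26]
```

Request:
{"name": "arm_command", "arguments": {
  "steps": [
    [[0,0.1,-0.008,0.006,0,0,0],[0,0,0,0,0,0,0]]
  ]
}}

```text
time_s: 36.48
tcp_pos: [0.5872, 0.1683, 0.0455]
tool_rot: [-0.518, -0.481, 0.518, -0.481]
wrist_force: [-3.3, -0.6, 1.9]
width: 0.0008
```

```bash
python3 - <<'E'
from h import *
push(5)
E
```

```text
t 36.73 p [0.5872 0.1683 0.0455] rad 0.1721 ang 93.16 yaw -4.23 Ftool xyz [-1.16 -3.17 -0.46]
```

Request:
{"name": "arm_command", "arguments": {
  "steps": [
    [[0,0.1,-0.012,0.006,0,0,0],[0,0,0,0,0,0,0]]
  ]
}}

```text
time_s: 36.9
tcp_pos: [0.5883, 0.1683, 0.0455]
tool_rot: [-0.52, -0.48, 0.52, -0.479]
wrist_force: [-3.3, 0.6, 2.0]
width: 0.0004
```

```bash
python3 - <<'E'
from h import *
push(5)
from nutang import meas
c=r.camera('scene');cv2.imwrite('pics/s16.png',c['image']);print(meas(c,c['image']))
E
```

```text
t 37.15 p [0.5882 0.1684 0.0455] rad 0.1721 ang 92.82 yaw -4.57 Ftool xyz [-0.73 -2.97  0.11]
(np.float64(15.3), np.float64(19.6), np.float64(165.0), 25.4)
```

Request:
{"name": "arm_command", "arguments": {
  "steps": [
    [[0,0.1,-0.012,0.006,0,0,0],[0,0,0,0,0,0,0]]
  ]
}}

```text
time_s: 37.37
tcp_pos: [0.5893, 0.1684, 0.0455]
tool_rot: [-0.521, -0.478, 0.521, -0.478]
wrist_force: [-4.1, 0.5, 2.1]
width: 0.0004
```

```bash
python3 - <<'E'
from h import *
push(5)
E
```

```text
t 37.62 p [0.5892 0.1684 0.0455] rad 0.1721 ang 92.49 yaw -4.91 Ftool xyz [-0.99 -3.09 -0.28]
```

Request:
{"name": "arm_command", "arguments": {
  "steps": [
    [[0,0.1,-0.012,0.006,0,0,0],[0,0,0,0,0,0,0]]
  ]
}}

```text
time_s: 37.78
tcp_pos: [0.5903, 0.1684, 0.0455]
tool_rot: [-0.522, -0.477, 0.523, -0.476]
wrist_force: [-4.5, -0.5, 0.8]
width: 0.0004
```

```bash
python3 - <<'E'
from h import *
push(5)
from nutang import meas
ms=[]
for i in range(4):
    c=r.camera('scene');ms.append(c['image'].astype(float))
A=np.mean(ms,0).astype(np.uint8);cv2.imwrite('pics/s17.png',A);print(meas(c,A))
E
```

```text
t 38.03 p [0.5902 0.1684 0.0455] rad 0.172 ang 92.15 yaw -5.26 Ftool xyz [-1.14 -3.29 -0.63]
(np.float64(17.8), np.float64(21.3), np.float64(165.6), 25.4)
```

Request:
{"name": "arm_command", "arguments": {
  "steps": [
    [[0,0.1,-0.014,0.006,0,0,0],[0,0,0,0,0,0,0]]
  ]
}}

```text
time_s: 38.4
tcp_pos: [0.5913, 0.1684, 0.0455]
tool_rot: [-0.524, -0.475, 0.524, -0.475]
wrist_force: [-3.6, -0.4, 0.6]
width: 0.0005
```

```bash
python3 - <<'E'
from h import *
push(5)
E
```

```text
t 38.65 p [0.5912 0.1685 0.0455] rad 0.172 ang 91.83 yaw -5.6 Ftool xyz [-1.36 -3.25 -0.99]
```

Request:
{"name": "arm_command", "arguments": {
  "steps": [
    [[0,0.1,-0.014,0.006,0,0,0],[0,0,0,0,0,0,0]]
  ]
}}

```text
time_s: 38.82
tcp_pos: [0.5923, 0.1685, 0.0455]
tool_rot: [-0.525, -0.473, 0.525, -0.473]
wrist_force: [-3.8, 1.4, 0.1]
width: 0.0005
```

```bash
python3 - <<'E'
from h import *
push(5)
E
```

```text
t 39.07 p [0.5923 0.1685 0.0455] rad 0.172 ang 91.48 yaw -5.95 Ftool xyz [-1.15 -3.04 -0.59]
```

Request:
{"name": "arm_command", "arguments": {
  "steps": [
    [[0,0.1,-0.014,0.006,0,0,0],[0,0,0,0,0,0,0]]
  ]
}}

```text
time_s: 39.23
tcp_pos: [0.5933, 0.1686, 0.0455]
tool_rot: [-0.527, -0.472, 0.527, -0.472]
wrist_force: [-3.7, 0.6, 1.1]
width: 0.0002
```

```bash
python3 - <<'E'
from h import *
push(5)
from nutang import meas
ms=[]
for i in range(4):
    c=r.camera('scene');ms.append(c['image'].astype(float))
A=np.mean(ms,0).astype(np.uint8);cv2.imwrite('pics/s18.png',A);print(meas(c,A))
E
```

```text
t 39.48 p [0.5933 0.1685 0.0455] rad 0.1721 ang 91.14 yaw -6.29 Ftool xyz [-1.1  -3.46 -0.78]
(np.float64(17.8), np.float64(21.3), np.float64(166.6), 25.4)
```

```bash
python3 - <<'E'
from h import *
L=['s12','s13','s14','s15','s16','s17','s18']
I={k:cv2.imread(f'pics/{k}.png').astype(int) for k in L}
for a,b in zip(L,L[1:]):
    d=np.abs(I[a]-I[b]).max(2)
    print(a,b,'nut',d[236:250,271:283].mean().round(2),'head',d[232:262,271:305].mean().round(2))
    print(d[237:249,271:284]) if b in('s17','s18') else 0
E
```

```text
s12 s13 nut 1.76 head 5.03
s13 s14 nut 2.64 head 6.63
s14 s15 nut 5.93 head 15.29
s15 s16 nut 4.06 head 15.21
s16 s17 nut 1.99 head 7.49
[[ 0  0  1  0  1  2  2  2  1  1  1  0  1]
 [ 0  0  4  4  1  1  1  1  1  1  0  0  1]
 [ 1  0  6 15  1  1  1  0  0  1  1  1  1]
 [ 5 13  1  1  0  1  1  1  1  0  2  1  1]
 [11 25  1  1  1  0  0  1  0  7 14  5  2]
 [ 1  1  0  0  1  1  0  1  0 17 21  4  1]
 [ 2  1  1  0  0  1  0  0  1  0  1  0  0]
 [ 3  1  1  1  1  0  0  0  0  1  4  0  0]
 [ 1  1  1  0  0  1  1  1  1  4 12  5  0]
 [ 1  0  0  0  1  2  4  0  2  0 11  7  0]
 [ 0  0  0  1  0  3  8  1  1  6  3  0  4]
 [ 1  0  0  0  0  0  1  1  1  3  2  2 10]]
s17 s18 nut 2.89 head 9.83
[[ 1  1  1  0  6 12  7  8  0  1  1  1  1]
 [ 1  0  0  1  1  0 14 28 14  1  0  1  1]
 [ 1  3  6  1  0  1  1 17 20  3  4  3  2]
 [ 1  7 13  0  0  1  1  1  0  4  8  5  8]
 [ 0  1  1  1  0  1  1  0  1  8 10  4 14]
 [ 1  1  0  0  1  0  0  1  1 17 18  1  1]
 [ 1  2  1  1  1  1  1  0  1  0  0 41 39]
 [ 1  0  0  0  1  1  1  1  0  1  1 35 32]
 [ 1  1  1  1  1  0  0  1  0  0  0  0  1]
 [ 1  0  1  1  0  2  4  1  1  1  1  0  1]
 [ 0  0  0  1  1  4  9  1  1 20 11  0  1]
 [ 1  1  0  1  1  1  1  0  1 12 11  1  5]]
```

```bash
python3 - <<'E'
from h import *
L=['s12','s14','s15','s16','s17','s18']
for k in L:
    I=cv2.imread(f'pics/{k}.png').astype(int); s=(I[...,2]-I[...,0])[236:252,270:284]
    print(k);print(s)
E
```

```text
s12
[[  7   8   7   8  12  11  14   9   9   9   9  10   9  10]
 [  7   7   8   8  13   6  19  22  15  11   9   9   9   9]
 [  7   7   8   9  12   6  27  41  39  28  14  12   9   9]
 [  7   7  13  33  29   6   5  18  56  89  78  40  13  13]
 [  7  13  50  90  55   3  -1   4  30  95 123 100  16   9]
 [  7  29 109 111  41   5   5   6  19  73 119 102  17   3]
 [  8  29 110 119  48  11   6  19  55  79  96  95  21   6]
 [  7  30 113 121  80  60  68  76  94 109 115  97  21  10]
 [  8  31 110 123  96  87 100 101 108 125 128  99  20   8]
 [  9  20  59  97 114 107 104 112 124 121 108  77  20   8]
 [  9   9  11  31  57  73  97 117 109  86  51  38  20   9]
 [ 10   9   9   9   9  13  36  47  31  40  24  21  18   9]
 [ 11  10   9   9   9   9   9  11  20  20  16   9   9   9]
 [  6  10  10   9   9   9   9   9   9   9   9   9   9  12]
 [  5   6  10  12  11   9   9   9   9   9  10   9   9   9]
 [  8   7   5   7  10  12  11   9  10  10   9  10  13   9]]
s14
[[  7   7   7   8  10  12  14  10  10  10   9  10  10  10]
 [  7   8   8   8  12   8  21  23  15  12   9  10  10   9]
 [  7   7   8   9  12   7  27
[... 3893 characters left out ...]
2  60 106  55   3  -1   4  29  96 124  95  26  12]
 [  7  17  79 112  41   5   5   6  18  75 117 114  61   6]
 [  8  28 110 120  49  11   6  20  55  79  90  99  43   4]
 [  8  36 118 122  81  61  70  77  95 110 118 104  26   6]
 [  9  37 114 126  98  88 101 102 110 125 129 110  21  10]
 [  9  17  49  80 103 102 106 116 127 124 117  87  20   9]
 [  9   9   9  18  52  94 120 121 114  89  51  30  20   8]
 [  9   9   9   9  11  34  58  45  43  43  28  21  12   9]
 [ 13   9   8   9   8   8  11  20  20  16  17  12   9  12]
 [  9  13   9   8   8   8   8   8   9   9   9   9  10  10]
 [  7   8  11  10   9   9   8   9   9   9   9   9  13   8]
 [  7   5   7  10  13   9   9   9   8   9   9  11   9  10]]
```

Request:
{"name": "arm_command", "arguments": {
  "steps": [
    [[0,0.1,-0.018,0.006,0,0,0],[0,0,0,0,0,0,0]]
  ]
}}

```text
time_s: 39.85
tcp_pos: [0.5943, 0.1686, 0.0455]
tool_rot: [-0.528, -0.47, 0.528, -0.47]
wrist_force: [-3.3, 1.7, 0.8]
width: 0.0005
```

```bash
cat > step.py <<'E'
from h import *
import sys
from nutang import meas
ms=[];F=[]
for i in range(8):
    c=r.camera('scene');ms.append(c['image'].astype(float));F.append(r.state()['wrist_force'])
s=r.state();R=Ro.from_quat(s['tool_rot']).as_matrix();q=np.array(s['tcp_pos'][:2])-N0
print(round(s['time_s'],2),'ang',np.degrees(np.arctan2(q[1],q[0])).round(2),'F',(R.T@np.mean(F,0)).round(2))
A=np.mean(ms,0).astype(np.uint8);cv2.imwrite(f'pics/{sys.argv[1]}.png',A);print(meas(c,A))
P=cv2.imread(f'pics/{sys.argv[2]}.png').astype(int)
x=lambda I:(I[...,2].astype(int)-I[...,0])[236:249,270:284]
print(x(A)-x(P))
E
python3 step.py s19 s18
```

```text
40.25 ang 90.83 F [-1.2  -3.31 -0.42]
(np.float64(17.7), np.float64(21.2), np.float64(167.0), 25.4)
[[ 1  0  0  0  1 -4  1 -1  0  1  0  1  0  0]
 [ 0  0  0  0  0  0 -1 -1  0  0  0  0  0  0]
 [ 0  0 -1  0  0  0 -1  0  1  1  0  0 -1  1]
 [ 1  0 -1  0  0  0  0  0 -1  0  0  0  0  0]
 [ 0 -1 -1 -2  1  1  0 -1  2  1  0  0  1  1]
 [ 0 -1  0  0  0  0 -1  0  1 -1  0  1  2  1]
 [-1  0  0  0  0 -1  0  0  2  0  2 -1  0  0]
 [ 0  0  0  1 -1  0  0 -1  0  0  0  0 -1 -1]
 [-1 -1  0  0  0 -1  0 -1  0  0  0  1  1  0]
 [ 0  0  0 -1  0 -1  0  0  0  0  0  0  1  0]
 [ 0  0  0  0  0  0  0  0 -1  1  2  0  0  0]
 [ 0  0  0 -1  0 -1  0  0  0  0  0  0  0  0]
 [-1  0  0  0  1  0  0  0  0  0  0  0  0 -1]]
```

```bash
python3 - <<'E'
from h import *
I={k:cv2.imread(f'pics/{k}.png').astype(int) for k in('s16','s17','s18','s19')}
for a,b in(('s16','s17'),('s17','s18'),('s18','s19')):
    d=np.abs(I[a]-I[b]).max(2)[230:266,264:310]
    print(a,b,(d>5).sum(),d.max())
d=np.abs(I['s18']-I['s19']).max(2)[230:266,264:310]
yy,xx=np.nonzero(d>5);print([(x+264,y+230,d[y,x]) for y,x in zip(yy,xx)][:60])
E
```

```text
s16 s17 415 137
s17 s18 438 181
s18 s19 273 91
[(np.int64(296), np.int64(230), np.int64(11)), (np.int64(297), np.int64(230), np.int64(45)), (np.int64(298), np.int64(230), np.int64(29)), (np.int64(296), np.int64(231), np.int64(11)), (np.int64(297), np.int64(231), np.int64(44)), (np.int64(298), np.int64(231), np.int64(21)), (np.int64(296), np.int64(232), np.int64(11)), (np.int64(297), np.int64(232), np.int64(38)), (np.int64(296), np.int64(233), np.int64(13)), (np.int64(297), np.int64(233), np.int64(51)), (np.int64(279), np.int64(234), np.int64(6)), (np.int64(296), np.int64(234), np.int64(22)), (np.int64(297), np.int64(234), np.int64(76)), (np.int64(276), np.int64(235), np.int64(8)), (np.int64(296), np.int64(235), np.int64(23)), (np.int64(297), np.int64(235), np.int64(72)), (np.int64(275), np.int64(236), np.int64(9)), (np.int64(276), np.int64(236), np.int64(16)), (np.int64(296), np.int64(236), np.int64(18)), (np.int64(297), np.int64(236), np.int64(54)), (np.int64(296), np.int64(237), np.int64(17)), (np.int64(297), np.int64(237), np.int64(52)), (np.int64(296), np.int64(238), np.int64(22)
[... 991 characters left out ...]
 np.int64(22)), (np.int64(298), np.int64(242), np.int64(38)), (np.int64(300), np.int64(242), np.int64(9)), (np.int64(283), np.int64(243), np.int64(6)), (np.int64(287), np.int64(243), np.int64(17)), (np.int64(288), np.int64(243), np.int64(16)), (np.int64(297), np.int64(243), np.int64(18)), (np.int64(298), np.int64(243), np.int64(37)), (np.int64(299), np.int64(243), np.int64(6)), (np.int64(300), np.int64(243), np.int64(7)), (np.int64(301), np.int64(243), np.int64(7)), (np.int64(287), np.int64(244), np.int64(17)), (np.int64(288), np.int64(244), np.int64(11)), (np.int64(297), np.int64(244), np.int64(16)), (np.int64(298), np.int64(244), np.int64(42)), (np.int64(299), np.int64(244), np.int64(14))]
```

Request:
{"name": "arm_command", "arguments": {
  "steps": [
    [[0,0.1,-0.018,0.006,0,0,0],[0,0,0,0,0,0,0]]
  ]
}}

```text
time_s: 40.42
tcp_pos: [0.5953, 0.1686, 0.0455]
tool_rot: [-0.53, -0.469, 0.53, -0.468]
wrist_force: [-3.1, 0.1, 1.2]
width: 0.0007
```

```bash
python3 step.py s20 s18
```

```text
40.82 ang 90.48 F [-0.78 -3.34 -0.15]
(np.float64(15.8), np.float64(20.3), np.float64(168.0), 25.6)
[[  1   0   0   0   0  -2   1   1   0   0   0   0   0   0]
 [  0  -1   0   0   0  -1  -1   6   5  -1   0   0   0   0]
 [  0  -1  -1   0   0   0   0   9  10   2   0   0   0   1]
 [  0   0   1   3   0   0   1   0  -1   0   0   1   0   0]
 [  0  -2   3   8   0   1   0   0   1   0   0   1   2   0]
 [  0  -2   0   0   0   1  -1   1   0  -1   0   1   2   1]
 [ -1   0   0   0   0  -1   0   0   1   0   1   0   1   0]
 [  0   0   0   1  -1   0   0  -1   0   1   0   0  -1   0]
 [ -1  -6 -12  -1   0  -1   0  -1   0   0   0   0   1   0]
 [  0  -6 -11  -1   0  -1   0   0   0   0   0   1   1   0]
 [  0   0   0  -1   0   0   0  -2   0   2   1   0   0   0]
 [  0   0  -1  -1  -1   0  -3  -5   0   0   0   0  -1   0]
 [  0   0   0  -1   1   1   0   0   0   0   0   0   0   0]]
```

Request:
{"name": "arm_command", "arguments": {
  "steps": [
    [[0,0.1,-0.018,0.006,0,0,0],[0,0,0,0,0,0,0]]
  ]
}}

```text
time_s: 40.98
tcp_pos: [0.5963, 0.1687, 0.0455]
tool_rot: [-0.531, -0.467, 0.531, -0.467]
wrist_force: [-4.0, 0.9, 1.2]
width: 0.0002
```

```bash
python3 step.py s21 s18
```

```text
41.38 ang 90.13 F [-1.33 -3.63  0.55]
(np.float64(16.2), np.float64(20.4), np.float64(168.3), 25.6)
[[  1   0   0  -1   1  -3   0   0   1   1   0   1   0   0]
 [  0  -1   0   0   0  -1  -1   7   7   0   0   0   0  -1]
 [  1   0  -1   0   1   0  -1  10  12   1   0  -1   0   1]
 [  0   0   1   3   0   0   0   0   0   0   0   1   0   0]
 [ -1  -1   2   7   1   1   1  -1   1   0   0   1   2   0]
 [  0  -2   0   0   0   0  -1   1   0  -1   0   1   4   0]
 [  0   0   0   0   0   0   0   0   1   0   2   0   2   0]
 [  0   1   0   1   0   0   0  -1   0   2   0   0   0  -1]
 [ -1  -5 -12   0   0  -1   0   0   0   0   0   0   1   1]
 [  0  -6 -10  -1  -1  -1   0   0   0   1   0   0   1   0]
 [  0   0   0   0   0   0   0  -2   0   2   2  -1   1   0]
 [  0   0  -1  -1   0   0  -3  -6   0   0   0   0   0   0]
 [ -2   0   0  -1   1   1   0   0   0   1   0   0   0   1]]
```

Request:
{"name": "arm_command", "arguments": {
  "steps": [
    [[0,0.06,-0.008,0.0036,0,0,0],[0,0,0,0,0,0,0]]
  ]
}}

```text
time_s: 41.55
tcp_pos: [0.5968, 0.1687, 0.0455]
tool_rot: [-0.532, -0.466, 0.532, -0.466]
wrist_force: [-4.2, 1.4, 1.3]
width: 0.0006
```

```bash
python3 step.py s22 s21
```

```text
41.95 ang 89.96 F [-1.21 -3.36  0.55]
(np.float64(16.2), np.float64(20.3), np.float64(168.4), 25.6)
[[ 0  0  1  0  0  0  0  0  0 -1 -1 -1  0  0]
 [ 0  0  0  0  0 -1  0  1  0 -1  0  0  0  0]
 [ 0  0  1  0 -1  0  1  1  1  1 -1  0  0  0]
 [ 0  0  0  1  0  0  0  1 -1  0  0  0  0  0]
 [ 1  0  1  0 -1 -1  0  0  0  0  1  1  0  0]
 [ 0  0  0  0  0  0  0  0  1  1  3  4 -1  1]
 [ 0  0  0  0  0 -1  0 -1  0  0  5  7  0  0]
 [ 0 -1  0  0 -1  0 -1  1  0 -1  0  2 -1  0]
 [ 1  0  0  0  0  0  0  0  0  0  0  3 -1 -1]
 [ 0  0 -1  1  3  5  0  0  0 -1  0  0 -1  0]
 [ 0  0  0 -1  2  3 -1 -1  1  0  0  0 -1  0]
 [ 0  0  0  0  0  0 -2 -4  0  1  0  0  0  0]
 [ 1  0  1  0 -1  0 -1  0  0 -1  1  0  0  0]]
```

Request:
{"name": "arm_command", "arguments": {
  "steps": [
    [[0,0.06,-0.006,0.0036,0,0,0],[0,0,0,0,0,0,0]]
  ]
}}

```text
time_s: 42.12
tcp_pos: [0.5975, 0.1687, 0.0455]
tool_rot: [-0.533, -0.465, 0.533, -0.465]
wrist_force: [-3.8, 0.2, 1.9]
width: 0.0004
```

```bash
python3 step.py s23 s21
```

```text
42.52 ang 89.74 F [-1.25 -3.56  0.4 ]
(np.float64(15.7), np.float64(19.7), np.float64(168.7), 25.7)
[[-1  0  1  0  0 -1  1  0 -1 -1 -1 -1  0 -1]
 [ 0  0  0  0  1  0  0  2  0 -1  0  0  0  0]
 [ 0  0  0  0 -1  0  1  2  2  0  0  1  0  0]
 [ 1  0  0  0  0  0  1  0  0  0  0  0 -1  0]
 [ 0  0  0  0 -1  0 -1  1  0  0  1  0  0  0]
 [ 0  0  0  1  0  0  1  0  0  1  4  5  1  1]
 [ 0  0  0  1  0 -1  0 -1  0  0  5  8  0  0]
 [ 0 -1 -1  0 -1  0  0  0  0 -1  0  3 -2  0]
 [ 1  0  0  0  0  0  0  0  0  0  0  3 -1 -1]
 [ 0  0 -1  1  3  5  0  0 -1  0  0 -1  0  0]
 [ 0  0  0  0  2  3 -1 -2  0  0  0  1  0  0]
 [ 0 -1  1  0 -1 -1 -3 -9  4  1  0  0 -1 -1]
 [ 1 -1  1  1  0  0 -1 -1 -2  0  0  0  1  0]]
```

```bash
python3 - <<'E'
from h import *
c=r.camera('scene')
ims=[rect(c,cv2.imread(f'pics/{k}.png'),.052,(.596,-.001),.022,380) for k in('s10','s11','s15','s23')]
cv2.imwrite('pics/rect2.png',cv2.resize(np.vstack([np.hstack(ims[:2]),np.hstack(ims[2:])]),(600,600)))
E
```

```text
(no output)
```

View pics/rect2.png

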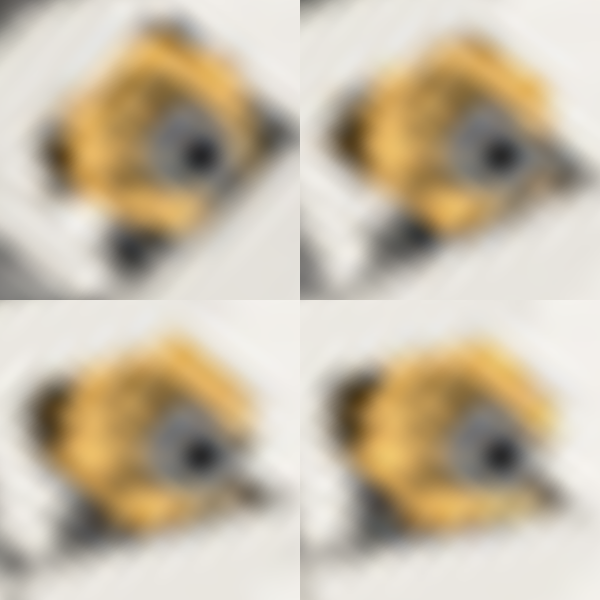

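```bash
python3 - <<'E'
from h import *
c=r.camera('scene')
for k in('s8','s9','s10','s11','s12','s13','s14','s15','s16','s17','s18','s19','s20','s21','s22','s23'):
    I=rect(c,cv2.imread(f'pics/{k}.png'),.052,(.596,-.001),.022,440).astype(np.float32)
    s=cv2.GaussianBlur(I[...,2]-I[...,0],(0,0),8)
    # free upper right boundary: find level crossing along rays from the stub-side centre
    px=.0001; cx,cy=215,200
    pts=[]
    for a in np.radians(np.arange(-100,40,2)):
        rr=np.arange(60,220); v=cv2.remap(s,(cx+rr*np.cos(a)).astype(np.float32)[None],(cy+rr*np.sin(a)).astype(np.float32)[None],1)[0]
        b=np.nonzero((v[:-1]>60)&(v[1:]<=60))[0]
        if len(b): pts.append((np.degrees(a),rr[b[-1]]))
    P=np.array(pts); 
    # fit a line to points in the sector, direction search by total least squares for rays -70..-15
    res=[]
    for lo,hi in((-75,-25),(-65,-15),(-55,-5)):
        m=(P[:,0]>=lo)&(P[:,0]<=hi);t=np.radians(P[m,0]);X=np.stack([cx+P[m,1]*np.cos(t),cy+P[m,1]*np.sin(t)],1)
        vx,vy,_,_=cv2.fitLine(X.astype(np.float32),cv2.DIST_HUBER,0,.01,.01).ravel(); res.append(round(float(np.degrees(np.arctan(vy/vx))),1))
    print(k,res)
E
```

```text
s8 [38.3, 49.7, 60.0]
s9 [35.7, 49.6, 59.9]
s10 [29.5, 46.3, 65.6]
s11 [32.9, 38.1, 54.4]
s12 [37.5, 41.5, 55.9]
s13 [37.5, 41.6, 55.5]
s14 [38.5, 41.2, 50.9]
s15 [40.2, 43.4, 52.8]
s16 [40.0, 44.2, 51.3]
s17 [43.3, 49.1, 55.0]
s18 [43.9, 48.9, 52.7]
s19 [42.8, 49.2, 53.2]
s20 [41.2, 48.9, 52.1]
s21 [42.2, 48.2, 52.9]
s22 [42.2, 48.6, 52.0]
s23 [42.3, 48.1, 52.5]
```

Request:
{"name": "arm_command", "arguments": {
  "steps": [
    [[0,-0.2,0,0,0,0,0],[0,-0.2,0,0,0,0,0],[-0.02,0,0,0,0,0,0],[0,0,0,0,0,0,0]]
  ]
}}

```text
time_s: 42.95
tcp_pos: [0.5936, 0.1694, 0.0458]
tool_rot: [0.533, 0.465, -0.532, 0.465]
wrist_force: [-0.1, 1.0, 0.2]
width: 0.0002
```

```bash
python3 step.py s24 s23
```

```text
43.35 ang 91.04 F [-0.19  0.11  0.15]
(np.float64(15.7), np.float64(20.4), np.float64(168.5), 25.6)
[[ 0  0 -1  0  0  1  0  0  0  1  1  1  0  1]
 [ 0  0  0  0 -1  0  0 -1  0  1  0  1  1  1]
 [-1  0  1  0  0  0  1 -1 -1  0  0  0  0  0]
 [-1  0  1  1  0  0 -1  1 -1  0  0  0  1  0]
 [ 0 -1  1  0  1 -1  0  0  0  0  0  0  0  0]
 [ 0  0  0 -1  0  0 -1 -1  1 -1  0  0  0  0]
 [-1  0  0 -1  0  0 -1  1  0  0  1  0  0  0]
 [ 0  0  1  0  0  0  0  0  0  0  0 -1  1  0]
 [ 0  0  0  0  0  0  0 -1  0  0  0  0 -1  0]
 [ 0  0  0 -1  0  0  0  0  1  0 -1  1  0  0]
 [ 0  0  0  0  1 -1  0 -1  0  0  0 -1 -1  0]
 [ 0  1  0  1  0  0 -1  1 -4 -1  0 -1  1  1]
 [ 1  1 -1  0  0 -1  0  2  3 -1 -1  0 -1  0]]
```

Request:
{"name": "arm_command", "arguments": {
  "steps": [
    [[0,0.2,0,0,0,0,0],[0,0.1,0,0,0,0,0],[0,0.05,0,0,0,0,0],[0,0,0,0,0,0,0]]
  ]
}}

```text
time_s: 43.68
tcp_pos: [0.597, 0.1687, 0.0456]
tool_rot: [-0.532, -0.465, 0.533, -0.465]
wrist_force: [0.3, 0.4, 0.1]
width: 0.0003
```

```bash
python3 - <<'E'
from h import *
push(6)
E
```

```text
t 43.98 p [0.597  0.1688 0.0457] rad 0.1723 ang 89.91 yaw -7.73 Ftool xyz [-0.33 -0.3   0.02]
```

Request:
{"name": "arm_command", "arguments": {
  "steps": [
    [[0,0.05,0,0,0,0,0],[0,0,0,0,0,0,0]]
  ]
}}

```text
time_s: 44.15
tcp_pos: [0.5972, 0.1687, 0.0456]
tool_rot: [-0.532, -0.465, 0.533, -0.465]
wrist_force: [-1.7, 0.8, 0.6]
width: 0.0006
```

```bash
python3 - <<'E'
from h import *
push(6)
E
```

```text
t 44.45 p [0.5973 0.1687 0.0457] rad 0.1722 ang 89.8 yaw -7.73 Ftool xyz [-0.66 -2.28 -0.13]
```

Request:
{"name": "arm_command", "arguments": {
  "steps": [
    [[0,0.05,-0.006,0.003,0,0,0],[0,0,0,0,0,0,0]]
  ]
}}

```text
time_s: 44.62
tcp_pos: [0.5979, 0.1687, 0.0456]
tool_rot: [-0.533, -0.464, 0.534, -0.464]
wrist_force: [-2.5, -0.5, 0.4]
width: 0.0006
```

```bash
python3 - <<'E'
from h import *
push(6)
E
```

```text
t 44.92 p [0.598  0.1687 0.0457] rad 0.1722 ang 89.58 yaw -7.9 Ftool xyz [-0.19 -2.94 -0.25]
```

```bash
python3 - <<'E'
from h import *
ang=dict(s11=103.65,s12=99.33,s13=98.35,s14=97.37,s15=94.84,s16=92.82,s17=92.15,s18=91.14,s19=90.83,s20=90.48,s21=90.13,s22=89.96,s23=89.74)
X={k:(lambda I:(I[...,2]-I[...,0]))(cv2.imread(f'pics/{k}.png').astype(float)) for k in ang}
def d(a,b):
    e=X[b]-X[a]; e=np.where(abs(e)<2,0,e)
    L=abs(e[238:247,270:274]).sum(); Rr=abs(e[240:246,280:284]).sum(); A=abs(e[236:249,270:284]).sum(); da=ang[a]-ang[b]
    print(a,b,'%.2fdeg'%da,'left/deg %.0f right/deg %.0f all/deg %.0f'%(L/da,Rr/da,A/da))
for a,b in(('s12','s14'),('s14','s15'),('s15','s16'),('s16','s17'),('s15','s17'),('s17','s18'),('s18','s20'),('s20','s23'),('s18','s23'),('s17','s23'),('s14','s17'),('s12','s15')): d(a,b)
E
```

```text
s12 s14 1.96deg left/deg 20 right/deg 17 all/deg 59
s14 s15 2.53deg left/deg 28 right/deg 26 all/deg 108
s15 s16 2.02deg left/deg 21 right/deg 22 all/deg 100
s16 s17 0.67deg left/deg 52 right/deg 78 all/deg 193
s15 s17 2.69deg left/deg 26 right/deg 35 all/deg 113
s17 s18 1.01deg left/deg 14 right/deg 42 all/deg 126
s18 s20 0.66deg left/deg 80 right/deg 6 all/deg 156
s20 s23 0.74deg left/deg 0 right/deg 46 all/deg 109
s18 s23 1.40deg left/deg 34 right/deg 30 all/deg 130
s17 s23 2.41deg left/deg 27 right/deg 14 all/deg 110
s14 s17 5.22deg left/deg 25 right/deg 27 all/deg 102
s12 s15 4.49deg left/deg 20 right/deg 21 all/deg 80
```

Request:
{"name": "arm_command", "arguments": {
  "steps": [
    [[0,0.08,-0.012,0.005,0,0,0],[0,0,0,0,0,0,0]]
  ]
}}

```text
time_s: 45.08
tcp_pos: [0.5987, 0.1687, 0.0457]
tool_rot: [-0.534, -0.463, 0.535, -0.463]
wrist_force: [-3.8, 0.1, 1.0]
width: 0.0006
```

```bash
python3 - <<'E'
from h import *
push(6)
E
```

```text
t 45.38 p [0.5987 0.1687 0.0457] rad 0.1722 ang 89.34 yaw -8.19 Ftool xyz [-0.72 -3.65  0.66]
```

Request:
{"name": "arm_command", "arguments": {
  "steps": [
    [[0,0.08,-0.012,0.005,0,0,0],[0,0,0,0,0,0,0]]
  ]
}}

```text
time_s: 45.55
tcp_pos: [0.5997, 0.1687, 0.0457]
tool_rot: [-0.536, -0.462, 0.536, -0.461]
wrist_force: [-2.9, 0.6, 0.7]
width: 0.0005
```

```bash
python3 - <<'E'
from h import *
push(6)
E
```

```text
t 45.85 p [0.5996 0.1687 0.0457] rad 0.1722 ang 89.03 yaw -8.48 Ftool xyz [-0.95 -3.71  0.25]
```

Request:
{"name": "arm_command", "arguments": {
  "steps": [
    [[0,0.08,-0.012,0.005,0,0,0],[0,0,0,0,0,0,0]]
  ]
}}

```text
time_s: 46.02
tcp_pos: [0.6004, 0.1687, 0.0457]
tool_rot: [-0.537, -0.46, 0.537, -0.46]
wrist_force: [-3.8, 0.0, 1.5]
width: 0.0005
```

```bash
python3 step.py s25 s23
```

```text
46.42 ang 88.78 F [-1.08 -3.61  0.46]
(np.float64(15.4), np.float64(19.0), np.float64(169.7), 25.7)
[[ 0  0  0  0  0  1  0 -1  0  0  0  0 -1  1]
 [ 0  0  0  0  0  0 -1  1  1  1  0  0  0  0]
 [ 0  0  0  0  0  0  0  0  0  0  0  0  0  0]
 [-1  0  1  0  1  0 -1  0  0  1  0 -1  1  0]
 [ 1  0  0  1  0  0  0  0  0  1  0  0  0  1]
 [ 0  0  0  0  0  0 -1  0  1  0 -1  0 -1  1]
 [ 0  0  0 -1  0  1  0  1  0  1  1  0  0  0]
 [ 0  0  1 -1  0  0  0  0  0  0  0  1  0  0]
 [-1 -1 -4 -8  0  0  0  0  0  0  1  0 -1  0]
 [ 0  0 -5 -8  0  0  0  0  0  0  0  1  0  0]
 [ 0  0 -1 -1  0  0  0  0  0  0  0 -1 -1  0]
 [ 0  0  0  1  1  0  4 11  1  0  0  0  0  2]
 [ 1  1 -1  0  0  0  4  1  0 -1  0 -1 -1  0]]
```

Request:
{"name": "arm_command", "arguments": {
  "steps": [
    [[0,0.08,-0.01,0.005,0,0,0],[0,0,0,0,0,0,0]]
  ]
}}

```text
time_s: 46.58
tcp_pos: [0.6012, 0.1687, 0.0457]
tool_rot: [-0.538, -0.459, 0.538, -0.459]
wrist_force: [-3.5, 0.1, 0.9]
width: 0.0007
```

```bash
python3 step.py s26 s21; python3 - <<'E'
from h import *
# nut luminance too: compare free-side patches
for ch in range(3):
    a=cv2.imread('pics/s21.png')[236:249,270:284,ch].astype(int);b=cv2.imread('pics/s26.png')[236:249,270:284,ch].astype(int)
    if ch!=1: continue
    print(b-a)
E
```

```text
46.98 ang 88.51 F [-1.23 -4.07  0.6 ]
(np.float64(15.5), np.float64(19.3), np.float64(169.7), 25.8)
[[-1  0  1  0  0  0  1 -2  0 -1 -1 -1 -1  0]
 [ 0  0  0 -1  0 -1  0  3  1  0  0  0  0  0]
 [ 0  0  0  0 -1 -1  1  2  2  1  0  1  0  0]
 [ 0  0  1  0  1  0  1  0  0  1  0 -1 -1  0]
 [ 1  0  1  1 -1  0  0  0  1  1  1  0  0  1]
 [ 0  0 -1  1  1  0  0  0  1  0  3  6  1  2]
 [ 0  0 -1  0  0  0 -1 -1  0  0  6  8  1  0]
 [ 0 -2  0  0 -1  0  0  1  0 -1  1  3 -2  1]
 [ 0 -1 -4 -8  0  1 -1  0  0  0  1  3 -1 -1]
 [ 0  0 -6 -7  4  5  0  1 -1  0  0  0  1 -1]
 [ 0  0  0  0  2  3  0 -2  0  0  1  0 -1  0]
 [-1  0  1  1  0  0  0 -1  5  1  1  0 -1 -1]
 [ 2  0  1  1  0  0  3  3  4 -1  0 -1  0  0]]
[[  0   0   1   0   0   5   9 -11  -3   0   0   0   0   0]
 [  0   0   0   1   0   1   5 -10  -9   0   0   0   0   0]
 [  1   0   0   0   0   4   8   2   1  -1   1   1   0   0]
 [  0   1   0   0   0   0   0   0   1   0   0   0   3   2]
 [  0   0   1   0   0   0   0   0   1   0   0   0   9  14]
 [  0   0   1   1   1   1   0   0   1   1   4   6   2  17]
 [  0   0   1   0   0   0   0   1   1   1   8   9   0  -1]
 [  0   1   1   0   0   0   0   1   1   1   0  -3  -8   0]
 [  0   1   3   3   1   0   0   0   1   1   0  -5  -7   0]
 [  0   1   3   2   2   2   1   0   0   0   0   0   0   0]
 [  0   1   1   0   2   3  -3  -3   0   1   1  -1   1   1]
 [  1   0   0   0   0   1 -10 -31 -11   0   0   0   1  -4]
 [  3   3   0   1   0   0  -5 -27 -34 -10  -2   0   4   0]]
```

Request:
{"name": "arm_command", "arguments": {
  "steps": [
    [[0,-0.3,0,0,0,0,0],[0,-0.7,0,0,0,0,0],[0,-0.5,0,0,0,0,0],[0,0,0,0,0,0,0],[-1.5,0,0,0,0,0,0],[-2.5,0,0,0,0,0,0],[-3,0,0,0,0,0,0],[-3,0,0,0,0,0,0],[0,-3,-3,0,0,0,0],[0,-3,-3,0,0,0,0],[0,-3,-3,0,0,0,0],[0,0,0,0,0,0,0]]
  ]
}}

```text
time_s: 47.98
tcp_pos: [0.5082, 0.28, 0.1454]
tool_rot: [-0.536, -0.463, 0.536, -0.46]
wrist_force: [0.6, 1.9, 0.0]
width: -0.0001
```

```bash
python3 - <<'E'
from h import *
st();print(Fm(2))
c=snap('scene','s27');crop(c,305,250,66,50,6,'s27c')
b=cv2.imread('pics/s26.png')[236:249,270:284].astype(int);a=c['image'][236:249,270:284].astype(int)
I=rect(c,c['image'],.052,(.589,.006),.042,300);cv2.imwrite('pics/r27.png',I)
snap('top','t27')
E
```

```text
t 47.98 p [0.5082 0.28   0.1454] yaw_y -8.53 xax [-0.0024  0.0026 -1.    ] F [0.58 1.85 0.01] w -0.0001
[ 0.13 -0.49  0.17]
crop origin 239 200
```

View pics/s27c.png

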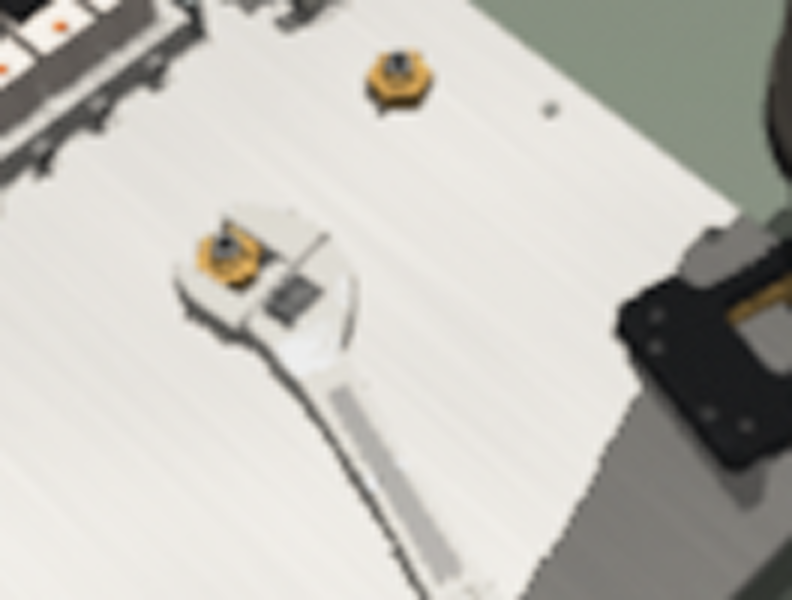

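View pics/r27.png

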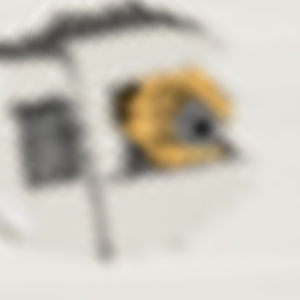

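```bash
python3 - <<'E'
from h import *
c=r.camera('scene');b=r.camera('top')
crop(c,320,300,35,26,11,'eye1')
crop(b,285,160,50,37,8,'t27c')
E
```

```text
crop origin 285 274
crop origin 235 123
```

View pics/eye1.png

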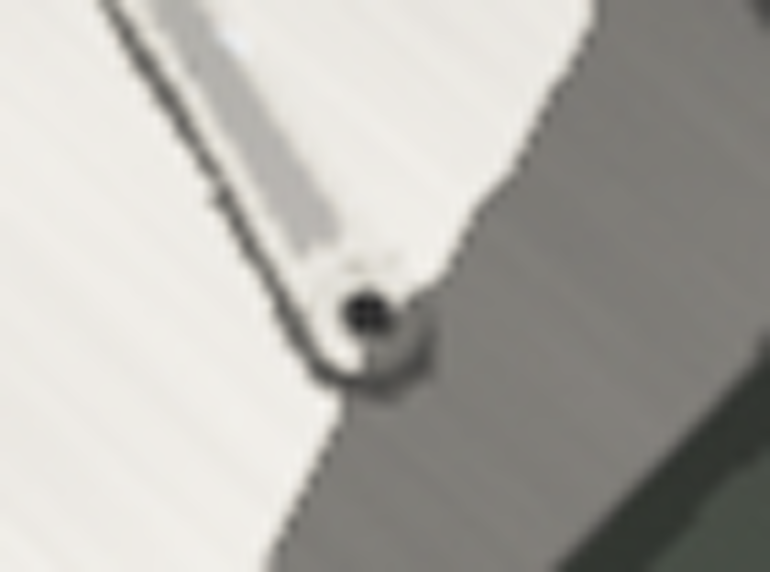

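View pics/t27c.png

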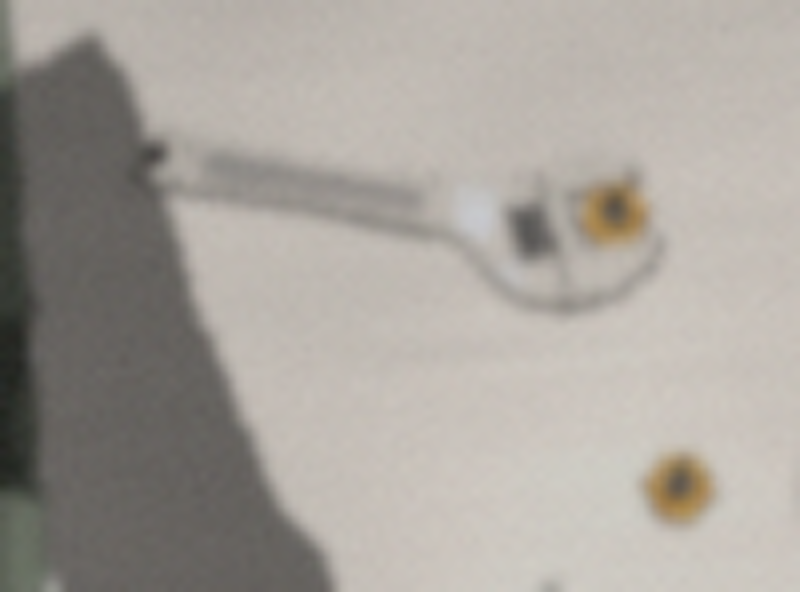

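```bash
python3 - <<'E'
from h import *
c=r.camera('scene');b=r.camera('top')
p=(285+367/11,274+313/11);q=(235+152/8,123+155/8)
print(p,q,tri(c,p,b,q))
for cam,x0,x1 in((c,(352,258.7),p),(b,(263.75,182.2),q)):
    e0=plane(cam,*x0,.05)[:2]-N0;e1=plane(cam,*x1,.05)[:2]-N0
    a=np.degrees([np.arctan2(e[1],e[0]) for e in(e0,e1)]);print(a,a[0]-a[1],np.radians(a[0]-a[1]),np.linalg.norm(e0),np.linalg.norm(e1))
E
```

```text
(318.3636363636364, 302.45454545454544) (254.0, 142.375) (array([0.62779542, 0.19913389, 0.05026708]), np.float64(0.0009717958058855546))
[123.62686716  81.19045704] 42.43641012694201 0.7406550794418029 0.2044859817192685 0.20458538173963664
[123.65075681  81.36364875] 42.28710806063232 0.7380492668046679 0.20315496453263734 0.20536444757493091
```

```bash
python3 - <<'E'
from h import *
st(); print(r.sign_off())
E
```

```text
t 48.38 p [0.5137 0.2711 0.1458] yaw_y -9.17 xax [-1.e-04 -1.e-04 -1.e+00] F [ 0.69 -0.67 -0.36] w 0.0007
the job is handed in; nothing more can be done
None
```

I closed the jaw on the nut, pushed the handle clockwise until the force rose to about 4 N, and handed the job in at 48.4 s. I believe the nut is firm, but I can't rule out a degree or two of skid at the very end.

- **Worm:** I made eight fingertip strokes at about 5–10 N, with brief peaks near 12.6 N. The drag rose from about 1 N to a steady 4.5 N, so the worm had stopped. The pictures showed the jaw gap closed.
- **Handle:** I pushed it round by about 42° (0.74 rad). Both cameras agree on that angle. The force was 1.2–3 N at first, then about 3.2 N for the second half. That is above the 1.5–2.5 N you gave for a nut not yet seated. It rose to 3.6–3.7 N and then 4.1 N (±0.2) at the end, where I stopped.
- **Last checks:** The wrench is still on the nut with its jaws along the flats. The robot is clear and nothing else was moved that I saw.
- **Not settled:** The force rose gradually instead of jumping. Over the last 1.6° of handle travel the pictures hardly showed the nut turning, so some of that could be the wrench skidding slightly. My nut-angle readings were too coarse, at about 2–4°, to tell.

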